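Fetch the boxed-in control unit for testing

TASK

Stand the spray can, the square bottle and the screw-lid jar aside upright on the blue side mat, leaving the black control unit behind them where it is until all three are there. Then take the control unit out and lay it flat and centred between the end stops of the test cradle, lengthwise along the cradle, either way round, and only then put each container back upright, centred on its own marker in the bay (small disc for the can, square for the bottle, large disc for the jar). Never tip a container over, and leave everything released and at rest.

Things in the scene. Friction and masses are not known exactly. Their poses are not given: they have to be found in the camera images.
- bay: Storage bay, fixed: plywood plate 170 x 220 mm, 6 mm thick, with a dark steel back wall 45 mm high along its far edge. Origin on the table under the unit's start spot; x points at the back wall, near face at x = 42 mm; plate spans x -120 to 50, y -110 to 110 mm. The three markers lie, in varying order, at x -70, y 0 and at x 0, y 66 and -66 mm. A loose 26 mm relay on a near corner plays no part.
- spray_can: Slim spray can: upright aluminium cylinder with a paper label, 48 mm diameter, straight wall up to 105 mm, then a 32 mm grey nozzle cap up to 127 mm; about 0.22 kg. Origin at the centre of its underside, z up. Starts on its own marker.
- square_bottle: Square white plastic bottle 50 x 50 mm, sides straight up to 95 mm, then a 28 mm grey cap up to 118 mm; about 0.24 kg. Origin at the centre of its underside, z up, x and y square to its flat sides. Starts on its own marker.
- screw_jar: Wide white round jar with a grey screw lid as wide as the jar: 62 mm diameter, 112 mm high (lid from 92 mm up; the lid is fast); about 0.26 kg. Origin at the centre of its underside, z up. Starts on its own marker.
- unit: The control unit to be tested: black flat box 64 mm (its x) by 56 mm (its y), 32 mm high, with thin aluminium ribs on top; about 0.16 kg. Lies on the bay's plate close to the back wall, between the containers (only 7 to 15 mm free on each side). Origin at the centre of its underside, z up.
- marker_can: Spray can's marker: small round flat grey disc 62 mm in diameter on the bay's plate. Fixed. Origin at its centre on the plate's top face, axes parallel to the bay's. It has no step: the container's foot rests at the height of this origin.
- marker_bottle: Square bottle's marker: flat grey square, 64 mm, on the bay's plate. Fixed. Origin at its centre on the plate's top face, axes parallel to the bay's. It has no step: the container's foot rests at the height of this origin.
- marker_jar: Jar's marker: large round flat grey disc 78 mm in diameter on the bay's plate. Fixed. Origin at its centre on the plate's top face, axes parallel to the bay's. It has no step: the container's foot rests at the height of this origin.
- mat: Blue anti-static side mat, fixed on the table to one side of the bay (left or right varies): 250 mm (its x) by 130 mm (its y), 3 mm thick, empty at the start; room for three containers in a row along x, 85 mm apart. Origin at the centre of its underside; things on it stand 3 mm above that.
- cradle: Test cradle, fixed, on the other side of the bay: aluminium plate 130 mm (its x) by 100 mm (its y), 10 mm thick, with two grey end stops rising 14 mm above it, 80 mm long, inner faces at x = 41 and -41 mm. The unit lies on the plate between them, its 64 mm length along x; the y sides are open for fingers. Origin at the centre of its underside.
Not all that is in view belongs to the job. What is meant by the unit is not pink, and is the larger of those in its own colour. What is shaped like the screw_jar but purple or turquoise is not meant.

How it is judged:
By the outcome, as a careful person would: the job done as asked, in the order asked, and still so for the second after the job is handed in, with the robot touching nothing.
It also fails if it takes over 131 s, if anything falls off the work surface, if the arm or the gripper's body presses on something with over 40 N, if the wrist force passes 120 N, or if a joint passes its speed limit or range.

ROBOT

A 6-joint arm with a two-finger parallel gripper is mounted at the origin on the work surface. World frame = base frame: x ahead of the robot, y to its left, z up, the work surface at z = 0. Lengths are in m, angles in rad, forces in N, time in s.
With the tool pointing down it reaches from about 0.2 to 0.875 m from the base axis. Payload 3.4 kg.
Tool frame: the origin (TCP) lies between the finger pads; the fingertips stand 8 mm ahead of it and the grasp point (between the pads) lies 11 mm behind it; z points along the fingers, x is the direction in which the jaws open and shut, and the axes are right-handed (so a half turn about z gives the same grasp; the last joint's range is limited). The gripper opens to 94 mm and grips with 3 to 60 N. Pads are 16 mm wide; open, the fingers measure 119 mm over their backs; the gripper's body (75 mm by 177 mm) begins 78 mm behind the grasp point.
Start: joints at [-1.465, 0.276, 1.505, -0, 1.361, -0.121], TCP at [0.129, -0.56, 0.213] pointing down, gripper open.
Joint ranges: [-2.89, 2.89], [-0.75, 2.08], [0.22, 2.7], [-1.18, 4.32], [0.11, 2.71], [-2.7, 2.7]. Speed limits (rad/s): [2.57, 2.57, 3.14, 3.14, 3.14, 3.14].

INTERFACE

Orientations are given as a unit quaternion [w, x, y, z].
In Python, from station import * gives the robot as it stands.
- The arm moves only by the shell command python3 -m jog 'ROWS' [FORCE]. ROWS is text: rows parted by semicolons, each of 7 numbers parted by spaces: the shift along the world's x, y, z in mm, then the turn, a rotation vector about the world's x, y, z in degrees, then the opening in per cent of the stroke, from 0 (shut) to 100 (fully open). A call has 1 to 10 rows; each row shifts and turns the commanded pose from where the row before left it; what a row does not reach is not made up. A row lasts 1/8 s, in which the tool goes at most 62.5 mm and 10.7 degrees, less where a joint would pass 70% of its speed; a pose out of reach is approached as far as the arm can. A call with a gripper value outside its range is refused whole. The fingers move at their own pace and stop on an object; FORCE is the grip in N (left out, the last holds). Time passes only in rows, so rows that do not move let the fingers close. It gives the time, the measured TCP pose, the force and the opening at its end, in the units of the state.
- state(): the state, without advancing time (a new reading comes with each control period).
- grab_frame(name): name is "scene" or "top" or "wrist"; returns the picture (420x560x3 uint8, red, green, blue); there is no depth.
- camera_params(name): a dict with "fx", "fy", "cx", "cy" (pixels), "k1" (the pictures are not rectified: a ray, as slopes to the right and down, at radius r is drawn at 1 + k1 r^2 times it, then the intrinsics apply), "T" (4x4, takes a point from camera to world coordinates). Camera axes: x right, y down, z forward; pixel columns grow to the right and rows downward; lengths in m; the calibration is good to about 2 mm. A picture is of the moment at which its call begins: read the wrist's pose just before it. camera_params takes no time and is no camera call; for the wrist camera it gives the pose at the moment of the call.
- job_done(): hands the job in, once; it reports no verdict.
The state is a dict: "clock": time; "joints": joint angles; "dq": joint speeds; "tau": joint torques, N m; "tool_pos": TCP position; "tcp_rot": TCP orientation; "contact_force": force on the tool from outside, world axes, zero at the start; "ft_torque": the same for the moment, N m; "width": finger opening in m.
Only numpy, scipy, OpenCV 4.12 (cv2) and the standard library are available. Lean on these libraries where they do the work, as an engineer would, in place of code of your own. Each camera call takes 0.05 s, during which the arm holds its last target.

## Working session

There is one attempt and no reset: what is moved stays moved. The work goes in short steps, Python scripts to look and compute and a shell command to move; the robot and the scene stay as the last step left them, time stands still between calls to the robot, and variables do not carry over. Pictures are saved under pics/ and viewed, and the job is handed in when it is done.

```bash
ls; mkdir -p pics
python3 - <<'E'
from station import *
import cv2
for n in ("scene","top","wrist"):
    p=camera_params(n)
    cv2.imwrite(f"pics/{n}0.png",cv2.cvtColor(grab_frame(n),cv2.COLOR_RGB2BGR))
    print(n,p)
print(state())
E
```

```text
pics
scene {'fx': 450.91822903579094, 'fy': 450.91822903579094, 'cx': 272.5864989350494, 'cy': 211.3899709906432, 'k1': -0.015899624788325226, 'T': array([[-0.07069703,  0.54314412, -0.83665787,  1.19378625],
       [ 0.99748892,  0.04203998, -0.0569955 ,  0.04050065],
       [ 0.00421631, -0.83858637, -0.54475235,  0.46961219],
       [ 0.        ,  0.        ,  0.        ,  1.        ]])}
top {'fx': 472.61221202026695, 'fy': 472.61221202026695, 'cx': 274.8726835193322, 'cy': 210.08617662058094, 'k1': -0.014700921882391813, 'T': array([[ 0.01106785, -0.99495229,  0.09973688,  0.43117512],
       [-0.99952168, -0.00812757,  0.02983867, -0.0171985 ],
       [-0.02887744, -0.10001943, -0.99456634,  0.870343  ],
       [ 0.        ,  0.        ,  0.        ,  1.        ]])}
wrist {'fx': 348.15547537014737, 'fy': 348.15547537014737, 'cx': 282.1235363180371, 'cy': 206.36260176325146, 'k1': -0.008715984596324137, 'T': array([[ 2.25003965e-01, -9.47605078e-01, -2.26755002e-01,
         1.93666643e-01],
       [-9.74357830e-01, -2.18870418e-01, -5.21781464e-02,
        -5.44955500e-01],
       [-1.85685610e-04,  2.32680802e-01, -9.72553140e-01,
         3.82708366e-01],
       [ 0.00000000e+00,  0.00000000e+00,  0.00000000e+00,
         1.00000000e+00]])}
{'clock': 0.15, 'joints': array([-1.46500312e+00,  2.76475861e-01,  1.50581210e+00, -2.56727839e-05,
        1.36069700e+00, -1.20997975e-01]), 'dq': array([-0.00119081, -0.00197632, -0.00285342, -0.00065108, -0.00237277,
        0.00186859]), 'tau': array([ 2.44285351e-03, -4.04923832e+01, -2.37432450e+01,  7.01744808e-02,
        3.15096695e-02, -8.78893161e-05]), 'tool_pos': array([ 0.12923369, -0.55987701,  0.21280058]), 'tcp_rot': array([-4.87177586e-04,  7.82578007e-01, -6.22552149e-01, -4.97444051e-04]), 'contact_force': array([0.38185453, 0.01723299, 0.20552913]), 'ft_torque': array([0.01135161, 0.02185103, 0.03608446]), 'width': 0.09389639736942881}
```

View pics/top0.png

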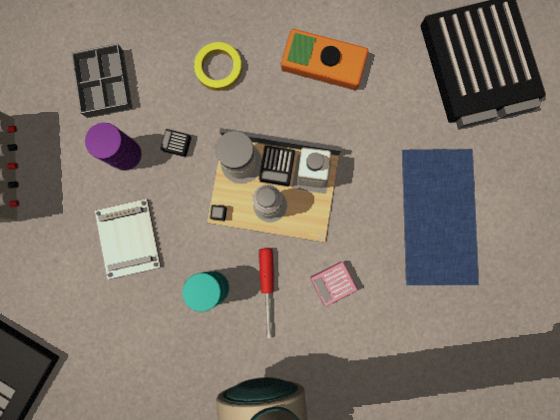

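View pics/scene0.png

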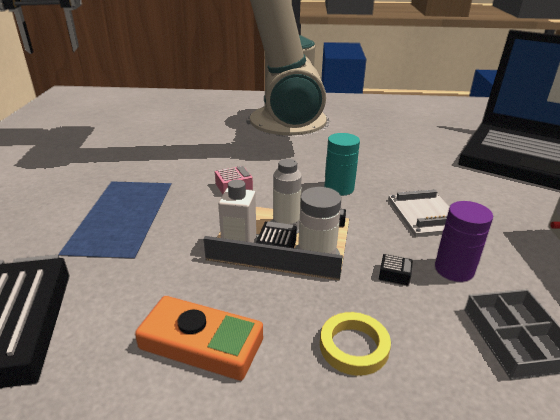

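View pics/wrist0.png

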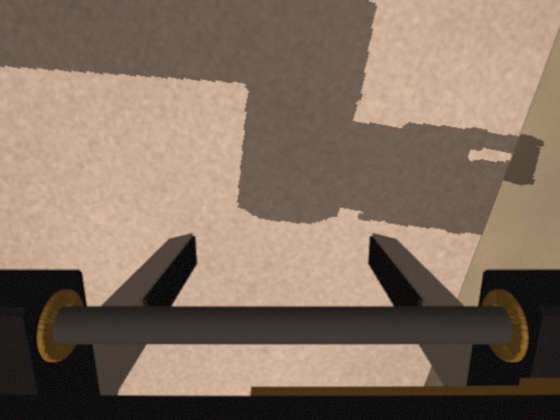

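The top view shows the bay (209–340, 130–240) with the jar at (236,150), the unit at (277,165), the bottle at (315,165) and the can at (268,202). The mat is at (440,217) and the cradle at (128,240). The purple, turquoise and pink objects and the small black box at (176,142) are decoys.

```bash
cat > h.py <<'E'
import numpy as np, cv2
from station import *
def ray(P,u,v):
    x=(u-P['cx'])/P['fx'];y=(v-P['cy'])/P['fy'];r=np.hypot(x,y)
    s=1.0
    for _ in range(10): s=1/(1+P['k1']*(r*s)**2)
    d=np.array([x*s,y*s,1.]);T=np.array(P['T'])
    return T[:3,3],T[:3,:3]@d
def w(P,u,v,z):
    o,d=ray(P,u,v); return o+d*(z-o[2])/d[2]
def pix(P,X):
    T=np.array(P['T']);c=T[:3,:3].T@(np.array(X)-T[:3,3]);x,y=c[:2]/c[2];r2=x*x+y*y
    s=1+P['k1']*r2
    return np.array([P['fx']*x*s+P['cx'],P['fy']*y*s+P['cy']])
def zoom(im,x0,y0,x1,y1,f,name):
    c=cv2.resize(im[y0:y1,x0:x1],None,fx=f,fy=f,interpolation=cv2.INTER_CUBIC)
    for t in range((x0+9)//10*10,x1,10): cv2.putText(c,str(t),(int((t-x0)*f),8),0,.3,(255,0,0)); cv2.line(c,(int((t-x0+.5)*f),10),(int((t-x0+.5)*f),14),(255,0,0))
    for t in range((y0+9)//10*10,y1,10): cv2.putText(c,str(t),(0,int((t-y0+.5)*f)),0,.3,(255,0,0))
    cv2.imwrite(f'pics/{name}.png',cv2.cvtColor(c,cv2.COLOR_RGB2BGR))
E
python3 - <<'E'
from h import *
im=cv2.cvtColor(cv2.imread('pics/top0.png'),cv2.COLOR_BGR2RGB);P=camera_params('top')
zoom(im,200,120,350,250,5,'z_bay'); zoom(im,90,190,170,290,6,'z_cr')
hsv=cv2.cvtColor(im,cv2.COLOR_RGB2HSV)
def rect(m,z,name):
    m=cv2.morphologyEx(m.astype(np.uint8),cv2.MORPH_OPEN,np.ones((3,3)))
    cs,_=cv2.findContours(m,cv2.RETR_EXTERNAL,cv2.CHAIN_APPROX_NONE);c=max(cs,key=cv2.contourArea)
    W=np.array([w(P,*p[0],z)[:2] for p in c])*1000
    r=cv2.minAreaRect(W.astype(np.float32));print(name,r, cv2.boundingRect(c)); print(cv2.boxPoints(r))
m=(hsv[...,0]>100)&(hsv[...,0]<125)&(hsv[...,1]>90);m[:,:380]=0;m[:140]=0
rect(m,.003,'mat')
m=(hsv[...,0]>10)&(hsv[...,0]<28)&(hsv[...,1]>80);m[:, :200]=0;m[:,350:]=0;m[:120]=0;m[250:]=0
rect(m,.006,'plate')
m=(hsv[...,2]>170)&(hsv[...,1]<50);m[:,170:]=0;m[:190]=0;m[290:]=0
rect(m,.010,'cradle')
E
```

```text
mat ((509.8168029785156, -292.22430419921875), (246.42471313476562, 127.23319244384766), 0.7274242043495178) (403, 150, 75, 135)
[[ 385.80673 -230.1771 ]
 [ 387.42203 -357.40005]
 [ 633.8269  -354.2715 ]
 [ 632.21155 -227.04855]]
plate ((557.4609375, 13.012474060058594), (220.83358764648438, 163.3544464111328), 81.29127502441406) (208, 149, 131, 93)
[[ 460.00702  -83.76445]
 [ 621.4781  -108.49817]
 [ 654.91486  109.7894 ]
 [ 493.4438   134.52312]]
cradle ((461.31072998046875, 281.4224548339844), (102.45051574707031, 99.33126831054688), 13.460042953491211) (96, 212, 61, 61)
[[399.93198 317.80035]
 [423.053   221.19745]
 [522.68945 245.04456]
 [499.56845 341.64746]]
```

View pics/z_bay.png

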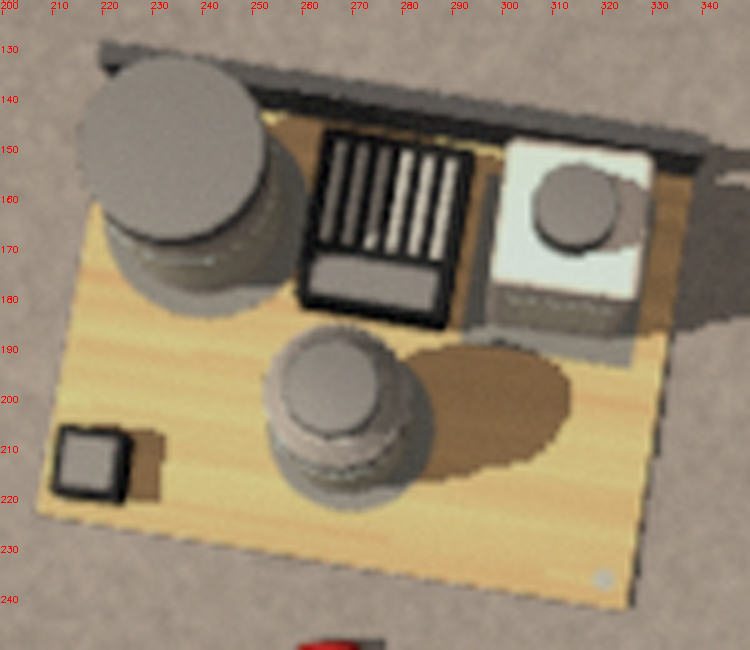

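View pics/z_cr.png

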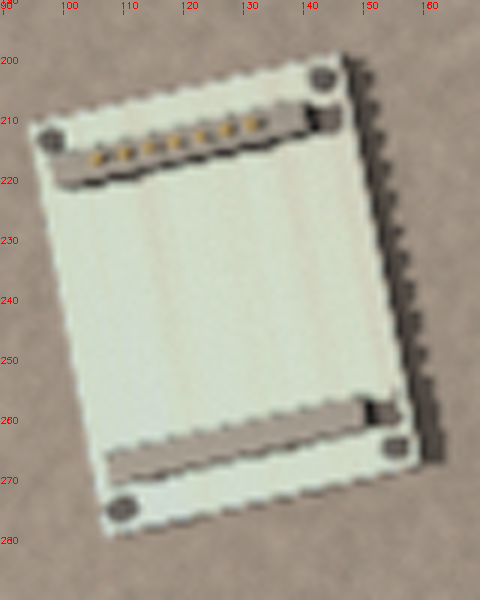

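Run:
```python
from h import *
im=cv2.cvtColor(cv2.imread('pics/top0.png'),cv2.COLOR_BGR2RGB);P=camera_params('top')
g=cv2.cvtColor(im,cv2.COLOR_RGB2GRAY);hsv=cv2.cvtColor(im,cv2.COLOR_RGB2HSV)
print('pixels', im[148,236],im[160,222],im[197,266],im[155,305],im[165,267],im[183,275],im[145,236])
# bay model from plate fit edges
# plate edge lines by subpixel mask contour
m=((hsv[...,0]>10)&(hsv[...,0]<28)&(hsv[...,1]>80)).astype(np.uint8)
m[:, :200]=0;m[:,350:]=0;m[:120]=0;m[250:]=0
c=max(cv2.findContours(m,cv2.RETR_EXTERNAL,cv2.CHAIN_APPROX_NONE)[0],key=cv2.contourArea)
W=np.array([w(P,*p[0],.006)[:2] for p in c])*1000
R=cv2.boxPoints(cv2.minAreaRect(W.astype(np.float32)))
def line(a,b):
    d=(b-a)/np.linalg.norm(b-a);n=np.array([-d[1],d[0]]);t=(W-a)@d
    k=(abs((W-a)@n)<3.5)&(t>15)&(t<np.linalg.norm(b-a)-15)
    vx,vy,x,y=cv2.fitLine(W[k].astype(np.float32),cv2.DIST_HUBER,0,.01,.01).ravel()
    return np.array([x,y]),np.degrees(np.arctan2(vy,vx)),k.sum()
for i in range(4): print(R[i],R[(i+1)%4],line(R[i],R[(i+1)%4]))
def show(n,u,v,z): print(n,np.round(w(P,u,v,z)*1000,1))
for t,u,v,z in [('jarlid',234.7,148,.118),('cancap',266,197.2,.133),('botcap',315.5,161.7,.124)]: show(t,u,v,z)
for q in [(300.8,147.5),(329.5,151),(325.5,179.5),(297,176)]: show('bottop',*q,.101)
for q in [(264,145.5),(294,150.3),(288.5,185.6),(259,180.5)]: show('unit',*q,.038)
for q in [(95,210),(146,198.7),(159,267),(107,278.7)]: show('cradle',*q,.010)
for q in [(101,221),(142,212.3)]: show('stop far inner bottom',*q,.010)
for q in [(107,266),(149,256.3)]: show('stop near inner top',*q,.024)
show('purple',104,139,.112);show('turq',202,291,.112)
```

```text
pixels [142 135 125] [148 140 128] [143 138 128] [211 221 206] [21 19 19] [11 12 14] [140 132 123]
[459.82794 -83.47182] [ 621.6238  -108.88398] (array([534.3432 , -94.04193], dtype=float32), np.float32(-8.57675), np.int64(72))
[ 621.6238  -108.88398] [655.9255  109.51047] (array([638.1132  ,   5.563553], dtype=float32), np.float32(80.95057), np.int64(76))
[655.9255  109.51047] [494.12964 134.92264] (array([558.18774, 123.13074], dtype=float32), np.float32(-8.464499), np.int64(57))
[494.12964 134.92264] [459.82794 -83.47182] (array([478.09872,  25.50537], dtype=float32), np.float32(80.90596), np.int64(103))
jarlid [607.6  71.9 118. ]
cancap [525.4  19.1 133. ]
botcap [584.4 -59.  124. ]
bottop [612.9 -35.9 101. ]
bottop [607.2 -83.3 101. ]
bottop [559.5 -76.8 101. ]
bottop [565.  -29.9 101. ]
unit [631.1  28.6  38. ]
unit [622.6 -25.3  38. ]
unit [558.6 -16.   38. ]
unit [567.5  36.7  38. ]
cradle [514.9 342.4  10. ]
cradle [536.7 247.6  10. ]
cradle [411.4 218.8  10. ]
cradle [389. 314.  10.]
stop far inner bottom [494.5 330.1  10. ]
stop far inner bottom [511.3 254.   10. ]
stop near inner top [412.3 309.6  24. ]
stop near inner top [430.6 233.8  24. ]
purple [623.5 290.6 112. ]
turq [376.6 120.3 112. ]
```

Heights and sizes check out: the bay is at (595.8, 6.9) mm at -8.8°, and each container is within 2 mm of its marker. The cradle is at (462.7, 280.6) at 12.9°, and the mat at (509.8, -292.2) at 0.7°. I'll move over the bay now.

```bash
python3 -m jog '33 48 7 0 0 -2.17 100;33 48 7 0 0 -2.17 100;33 48 7 0 0 -2.17 100;33 48 7 0 0 -2.17 100;33 48 7 0 0 -2.17 100;33 48 7 0 0 -2.17 100;33 48 7 0 0 -2.17 100;33 48 7 0 0 -2.17 100;33 48 7 0 0 -2.17 100;33 48 7 0 0 -2.17 100' 20
python3 - <<'E'
from h import *
P=camera_params('wrist');im=grab_frame('wrist');cv2.imwrite('pics/w1.png',cv2.cvtColor(im,cv2.COLOR_RGB2BGR))
print(P['T']); s=state();print(s['joints'])
E
```

```text
clock: 1.4
tool_pos: [0.46, -0.0785, 0.2837]
tcp_rot: [-0.0, -0.651, 0.759, -0.0]
contact_force: [0.8, -1.6, -0.1]
width: 0.0942
[[-0.15229397 -0.96128205 -0.22965924  0.52528374]
 [-0.98833371  0.14853344  0.03367918 -0.08868819]
 [ 0.00173689  0.2321091  -0.97268821  0.45368192]
 [ 0.          0.          0.          1.        ]]
[-0.30921828  0.07762153  1.58286855  0.00788026  1.47750464  1.40931125]
```

View pics/w1.png

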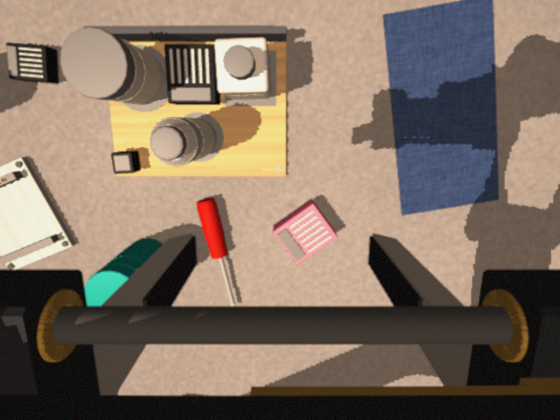

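The wrist view shows the can cap at (175,141), the jar lid at (98,64) and the bottle cap at (240,62). Next I cross-check these against the top view.

Run:
```python
from h import *
P=camera_params('wrist');im=cv2.cvtColor(cv2.imread('pics/w1.png'),cv2.COLOR_BGR2RGB)
zoom(im,60,20,300,190,3.3,'z_w1')
for t,X in [('jar',(605.9,72.1,118)),('can',(526.6,17.6,133)),('bot',(585.7,-58.3,124)),('unit',(595.5,6.5,38)),('c1',(493.9,134,6)),('c2',(460.2,-83.4,6))]:
    print(t,np.round(pix(P,np.array(X)/1000),1))
for t,u,v,z in [('jarlid',98,64,.118),('cancap',175,141,.133),('botcap',240,62,.124),('nearR',286.3,176,.006),('nearL',115.3,174,.006)]: print(t,np.round(w(P,u,v,z)*1000,1))
```

```text
jar [103.4  65.1]
can [175.3 144. ]
bot [247.1  64.3]
unit [197.3  77.2]
c1 [123.3 177.4]
c2 [292.  178.4]
jarlid [607.5  76.8 118. ]
cancap [529.3  17.3 133. ]
botcap [588.6 -52.3 124. ]
nearR [464.4 -76.5   6. ]
nearL [499.8 143.2   6. ]
```

View pics/z_w1.png

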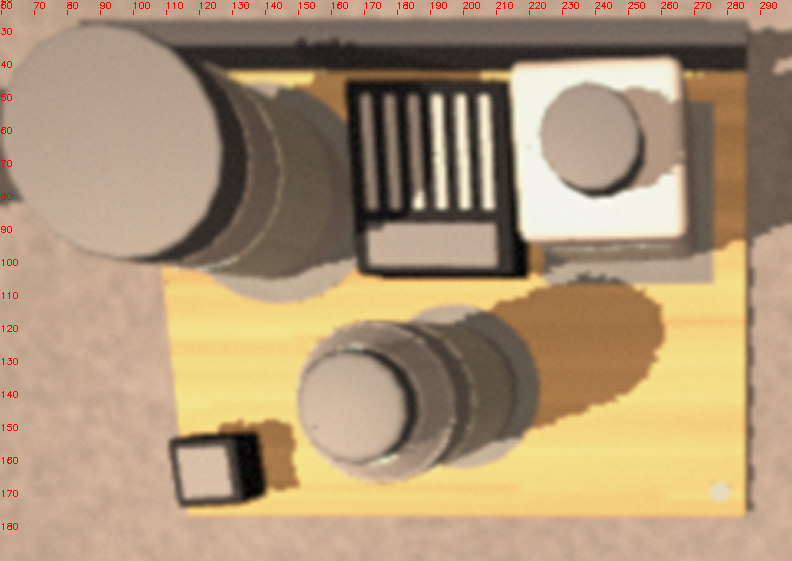

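The wrist picture is shifted about 8 px as a whole, probably because the arm was still settling. I'll look again with the arm at rest.

```bash
python3 -m jog '40 90 0 0 0 0 100;0 0 0 0 0 0 100;20 2 0 0 0 0 100;0 0 0 0 0 0 100;0 0 0 0 0 0 100;0 0 0 0 0 0 100'
python3 - <<'E'
from h import *
P=camera_params('wrist');im=grab_frame('wrist');cv2.imwrite('pics/w2.png',cv2.cvtColor(im,cv2.COLOR_RGB2BGR))
P2=camera_params('wrist');print(abs(np.array(P['T'])-P2['T']).max(), state()['tool_pos'])
np.save('w2.npy',P)
for t,X in [('jar',(605.9,72.1,118)),('can',(526.6,17.6,133)),('bot',(585.7,-58.3,124)),('unit',(595.5,6.5,38)),('c1',(493.9,134,6)),('c2',(460.2,-83.4,6))]:
    print(t,np.round(pix(P,np.array(X)/1000),1))
zoom(im,60,0,520,260,1.7,'z_w2')
E
```

```text
clock: 2.2
tool_pos: [0.5043, -0.022, 0.2835]
tcp_rot: [-0.0, -0.651, 0.759, 0.0]
contact_force: [0.4, 0.4, 0.1]
width: 0.0937
0.0002515573984428199 [ 0.50429002 -0.02187663  0.28354597]
jar [164.1 101.1]
can [235.6 178.7]
bot [307.2 100.7]
unit [244.8 105.6]
c1 [165.7 201.4]
c2 [332.7 201.4]
```

View pics/w2.png

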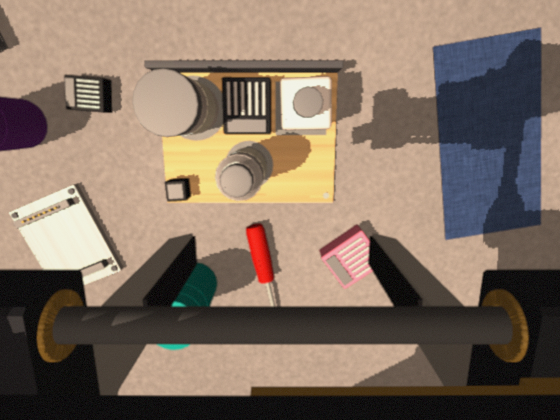

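The view is consistent at rest: the jar is at (165,102), the can at (237,180) and the bottle at (307,102), each within 1–2 px of prediction. Can first.

```bash
python3 -m jog '21.5 40 0 0 0 0 100;0 0 -55 0 0 0 100;0 0 -55 0 0 0 100;0 0 -50 0 0 0 100;0 0 -40 0 0 0 100;0 0 -19 0 0 0 100;0 0 0 0 0 0 100;0 0 0 0 0 0 100' 25
python3 -m jog '0 0 0 0 0 0 30;0 0 0 0 0 0 30;0 0 0 0 0 0 30;0 0 0 0 0 0 30;0 0 0 0 0 0 30'
```

```text
clock: 3.25
tool_pos: [0.527, 0.0186, 0.0655]
tcp_rot: [0.001, -0.651, 0.759, -0.001]
contact_force: [0.2, -0.3, 0.6]
width: 0.094
clock: 3.88
tool_pos: [0.5262, 0.0188, 0.0645]
tcp_rot: [-0.0, -0.651, 0.759, -0.0]
contact_force: [-1.2, -0.9, 1.0]
width: 0.0477
```

```bash
python3 -m jog '0 0 20 0 0 0 30;0 0 50 0 0 0 30;0 0 50 0 0 0 30;-5 -15 30 0 0 0 30;-12 -37 0 0 0 0 30;-12 -37 0 0 0 0 30;-12 -37 0 0 0 0 30;-12 -37 0 0 0 0 30;-12 -37 0 0 0 0 30;-12 -37 0 0 0 0 30'
python3 -m jog '-12 -37 0 0 0 0 30;-12 -37 -20 0 0 0 30;0 0 -50 0 0 0 30;0 0 -40 0 0 0 30;0 0 -25 0 0 0 30;0 0 -10 0 0 0 30;0 0 0 0 0 0 30;0 0 0 0 0 0 30'
```

```text
clock: 5.12
tool_pos: [0.4482, -0.219, 0.2138]
tcp_rot: [-0.0, -0.651, 0.759, 0.001]
contact_force: [-0.7, -0.2, -2.3]
width: 0.0475
clock: 6.12
tool_pos: [0.426, -0.2928, 0.0705]
tcp_rot: [0.0, -0.651, 0.759, -0.001]
contact_force: [0.6, 0.2, -2.1]
width: 0.0473
```

```bash
python3 -m jog '0 0 -5 0 0 0 30;0 0 -3.5 0 0 0 30;0 0 0 0 0 0 30;0 0 0 0 0 0 30'
```

```text
clock: 6.62
tool_pos: [0.4254, -0.2924, 0.0614]
tcp_rot: [0.0, -0.651, 0.759, -0.0]
contact_force: [-0.6, -0.3, 1.9]
width: 0.0479
```

```bash
python3 -m jog '0 0 0 0 0 0 80;0 0 0 0 0 0 100;0 0 0 0 0 0 100;0 0 30 0 0 0 100;0 0 55 0 0 0 100;0 0 60 0 0 0 100;10 20 20 0 0 0 100;20 43 0 0 0 0 100;20 43 0 0 0 0 100;20 43 0 0 0 0 100'
python3 -m jog '20 43 0 0 0 0 100;20 43 0 0 0 0 100;20 43 0 0 0 0 100;20 43 0 0 0 0 100;20 43 0 0 0 0 100;11 0 0 0 0 0 100;0 0 0 0 0 0 100;0 0 0 0 0 0 100'
python3 - <<'E'
from h import *
P=camera_params('top');im=grab_frame('top');cv2.imwrite('pics/t2.png',cv2.cvtColor(im,cv2.COLOR_RGB2BGR))
E
```

```text
clock: 7.88
tool_pos: [0.4956, -0.1419, 0.2261]
tcp_rot: [0.0, -0.651, 0.759, -0.0]
contact_force: [0.9, -0.2, -0.5]
width: 0.0942
clock: 8.88
tool_pos: [0.6056, 0.0705, 0.2258]
tcp_rot: [-0.001, -0.651, 0.759, 0.0]
contact_force: [0.5, -0.2, 0.1]
width: 0.0939
```

View pics/t2.png

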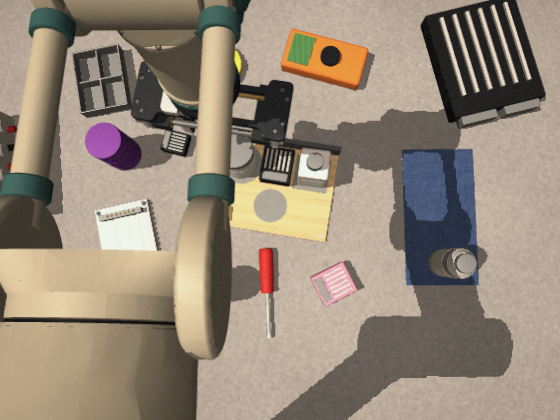

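The can stands upright on the mat at (440–464, 263). Its marker disc shows at (270,205). Jar next.

```bash
python3 -m jog '1 1.5 -30 0 0 0 100;0 0 -50 0 0 0 100;0 0 -45 0 0 0 100;0 0 -25 0 0 0 100;0 0 -11 0 0 0 100;0 0 0 0 0 0 100;0 0 0 0 0 0 50;0 0 0 0 0 0 50;0 0 0 0 0 0 50;0 0 0 0 0 0 50' 25
```

```text
clock: 10.18
tool_pos: [0.6075, 0.0732, 0.0656]
tcp_rot: [0.0, -0.651, 0.759, -0.0]
contact_force: [0.8, -1.2, 3.3]
width: 0.0619
```

```bash
python3 -m jog '0 0 20 0 0 0 50;0 0 50 0 0 0 50;0 0 50 0 0 0 50;-5 -15 30 0 0 0 50;-10 -40 0 0 0 0 50;-10 -40 0 0 0 0 50;-10 -40 0 0 0 0 50;-10 -40 0 0 0 0 50;-10 -40 0 0 0 0 50;-10 -40 0 0 0 0 50'
python3 -m jog '-10 -40 0 0 0 0 50;-12 -40 0 0 0 0 50;-10 -30 -20 0 0 0 50;0 0 -50 0 0 0 50;0 0 -40 0 0 0 50;0 0 -25 0 0 0 50;0 0 -10 0 0 0 50;0 0 0 0 0 0 50;0 0 0 0 0 0 50'
```

```text
clock: 11.42
tool_pos: [0.5412, -0.1826, 0.2141]
tcp_rot: [-0.0, -0.651, 0.759, 0.001]
contact_force: [0.9, 0.0, -3.6]
width: 0.0617
clock: 12.55
tool_pos: [0.511, -0.2922, 0.0712]
tcp_rot: [0.0, -0.651, 0.759, -0.001]
contact_force: [-0.0, 0.5, -2.7]
width: 0.0617
```

```bash
python3 -m jog '0 0 -5 0 0 0 50;0 0 -3.5 0 0 0 50;0 0 0 0 0 0 50;0 0 0 0 0 0 50'
```

```text
clock: 13.05
tool_pos: [0.5104, -0.292, 0.0624]
tcp_rot: [0.0, -0.651, 0.759, -0.001]
contact_force: [-1.6, 1.4, 4.4]
width: 0.0618
```

```bash
python3 -m jog '0 0 0 0 0 0 80;0 0 0 0 0 0 100;0 0 0 0 0 0 100;0 0 30 0 0 0 100;0 0 55 0 0 0 100;0 0 60 0 0 0 100;5 20 20 0 0 0.5 100;14 43 0 0 0 1 100;14 43 0 0 0 0 100;14 43 0 0 0 0 100'
python3 -m jog '14 43 0 0 0 0 100;14 41 0 0 0 0 100;0 0 0 0 0 0 100;0 0 0 0 0 0 100;0 0 0 0 0 0 100'
python3 - <<'E'
from h import *
P=camera_params('wrist');im=grab_frame('wrist');cv2.imwrite('pics/w3.png',cv2.cvtColor(im,cv2.COLOR_RGB2BGR))
print(state()['tool_pos'],pix(P,(.5857,-.0583,.124)),pix(P,(.5955,.0065,.038)))
P=camera_params('top');im=grab_frame('top');cv2.imwrite('pics/t3.png',cv2.cvtColor(im,cv2.COLOR_RGB2BGR))
E
```

```text
clock: 14.3
tool_pos: [0.5575, -0.1415, 0.2265]
tcp_rot: [0.0, -0.661, 0.75, -0.0]
contact_force: [0.3, 0.4, 0.5]
width: 0.0941
clock: 14.92
tool_pos: [0.5849, -0.0599, 0.2264]
tcp_rot: [-0.0, -0.661, 0.751, -0.0]
contact_force: [-0.2, 0.7, 0.5]
width: 0.0941
[ 0.58488581 -0.05991791  0.22646035] [279.34364574 206.82828335] [217.05682844 186.1728129 ]
```

View pics/w3.png

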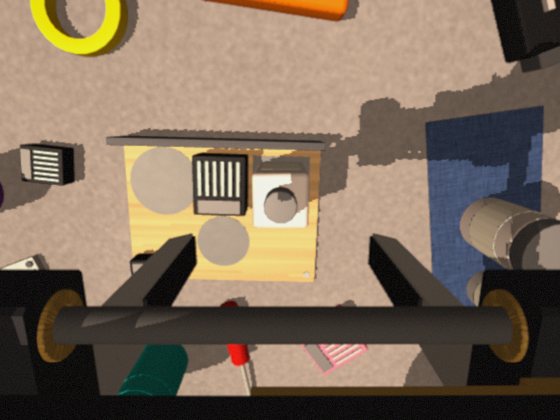

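View pics/t3.png

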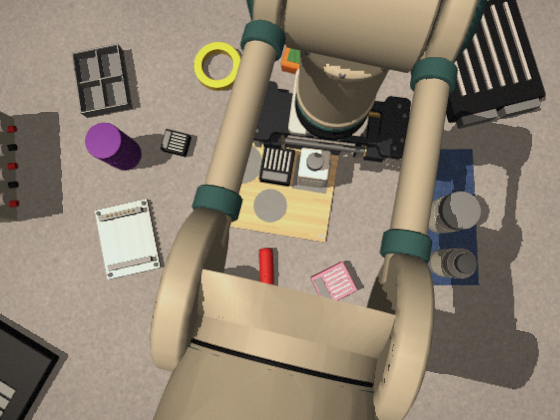

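The can and jar both stand on the mat ((460,262) and (460,212) in the top view). The bottle cap is where predicted, at (281,206), and the exposed discs are at about (164,181) and (223,240). I grip the bottle and measure the markers from this picture.

```bash
python3 - <<'E'
from h import *
P=camera_params('wrist');im=cv2.cvtColor(cv2.imread('pics/w3.png'),cv2.COLOR_BGR2RGB)
hsv=cv2.cvtColor(im,cv2.COLOR_RGB2HSV)
print(hsv[181,164],hsv[240,223],hsv[262,180])
for n,(u,v) in dict(jar=(164,181),can=(223,240)).items():
    m=((hsv[...,1]<75)&(hsv[...,2]>90)).astype(np.uint8); q=np.zeros_like(m);cv2.circle(q,(u,v),45,1,-1);m*=q
    lab=cv2.connectedComponents(cv2.morphologyEx(m,cv2.MORPH_OPEN,np.ones((3,3))))[1]
    c=max(cv2.findContours((lab==lab[v,u]).astype(np.uint8),cv2.RETR_EXTERNAL,cv2.CHAIN_APPROX_NONE)[0],key=cv2.contourArea)
    W=np.array([w(P,*p[0],.006)[:2] for p in c])*1000
    h=cv2.convexHull(W.astype(np.float32));print(n,cv2.fitEllipse(h),cv2.boundingRect(c))
E
python3 -m jog '1 1 -30 0 0 0 100;0 0 -50 0 0 0 100;0 0 -45 0 0 0 100;0 0 -25 0 0 0 100;0 0 -11 0 0 0 100;0 0 0 0 0 0 100;0 0 0 0 0 0 40;0 0 0 0 0 0 40;0 0 0 0 0 0 40;0 0 0 0 0 0 40' 25
```

```text
[ 15  55 198] [ 15  59 185] [168  80  16]
jar ((604.5009155273438, 73.03043365478516), (72.2606430053711, 77.61500549316406), 83.67249298095703) (131, 147, 63, 67)
can ((525.0096435546875, 17.57753562927246), (59.439674377441406, 59.60843276977539), 144.4517822265625) (198, 217, 51, 48)
clock: 16.27
tool_pos: [0.5864, -0.0577, 0.0659]
tcp_rot: [0.0, -0.661, 0.75, -0.0]
contact_force: [-0.1, -0.0, -0.6]
width: 0.0571
```

```bash
python3 -m jog '0 0 0 0 0 0 40;0 0 0 0 0 0 40;0 0 0 0 0 0 40'
```

```text
clock: 16.65
tool_pos: [0.5862, -0.0578, 0.0656]
tcp_rot: [-0.0, -0.661, 0.75, -0.0]
contact_force: [-0.6, -0.4, 2.3]
width: 0.0501
```

```bash
python3 -m jog '0 0 20 0 0 0 40;0 0 50 0 0 0 40;0 0 50 0 0 0 40;0 -15 30 0 0 0 40;1 -40 0 0 0 0 40;2 -40 0 0 0 0 40;2 -40 0 0 0 0 40;2 -40 0 0 0 0 40;1 -40 0 0 0 0 40;1 -19 -20 0 0 0 40'
python3 -m jog '0 0 -50 0 0 0 40;0 0 -40 0 0 0 40;0 0 -25 0 0 0 40;0 0 -10 0 0 0 40;0 0 -5 0 0 0 40;0 0 0 0 0 0 40;0 0 -3 0 0 0 40;0 0 0 0 0 0 40;0 0 0 0 0 0 40'
```

```text
clock: 17.9
tool_pos: [0.5958, -0.294, 0.1954]
tcp_rot: [0.0, -0.661, 0.751, -0.001]
contact_force: [0.5, 1.0, -2.1]
width: 0.0499
clock: 19.02
tool_pos: [0.5953, -0.2919, 0.0629]
tcp_rot: [0.0, -0.661, 0.75, -0.0]
contact_force: [-0.2, -1.1, -1.8]
width: 0.0495
```

```bash
python3 -m jog '0 0 -0.8 0 0 0 40;0 0 0 0 0 0 40;0 0 0 0 0 0 40'
```

```text
clock: 19.4
tool_pos: [0.5954, -0.2919, 0.0627]
tcp_rot: [0.0, -0.661, 0.75, -0.001]
contact_force: [-1.9, 0.9, 5.9]
width: 0.0501
```

```bash
python3 -m jog '0 0 0 0 0 0 80;0 0 0 0 0 0 100;0 0 0 0 0 0 100;0 0 30 0 0 0 100;0 0 55 0 0 0 100;0 0 60 0 0 0 100;0 20 20 0 0 -0.5 100;0 45 0 0 0 -1 100;0 45 0 0 0 0 100;0 45 0 0 0 0 100'
python3 -m jog '0 45 0 0 0 0 100;0 45 0 0 0 0 100;0 45 0 0 0 0 100;0 8 -40 0 0 0 100;0 0 0 0 0 0 100;0 0 0 0 0 0 100'
python3 - <<'E'
from h import *
P=camera_params('wrist');im=grab_frame('wrist');cv2.imwrite('pics/w4.png',cv2.cvtColor(im,cv2.COLOR_RGB2BGR))
np.save('w4.npy',P);zoom(im,120,100,440,300,2.5,'z_w4')
print(state()['tool_pos'],pix(P,(.5955,.0065,.038)))
P=camera_params('top');im=grab_frame('top');cv2.imwrite('pics/t4.png',cv2.cvtColor(im,cv2.COLOR_RGB2BGR))
E
```

```text
clock: 20.65
tool_pos: [0.5941, -0.1342, 0.2252]
tcp_rot: [-0.0, -0.651, 0.759, 0.001]
contact_force: [1.0, 0.3, -0.3]
width: 0.0941
clock: 21.4
tool_pos: [0.5952, 0.0062, 0.1868]
tcp_rot: [-0.0, -0.651, 0.759, 0.0]
contact_force: [-0.9, -0.1, -0.3]
width: 0.0939
[0.59571784 0.00581936 0.18746239] [281.0501646  195.57576605]
```

View pics/z_w4.png

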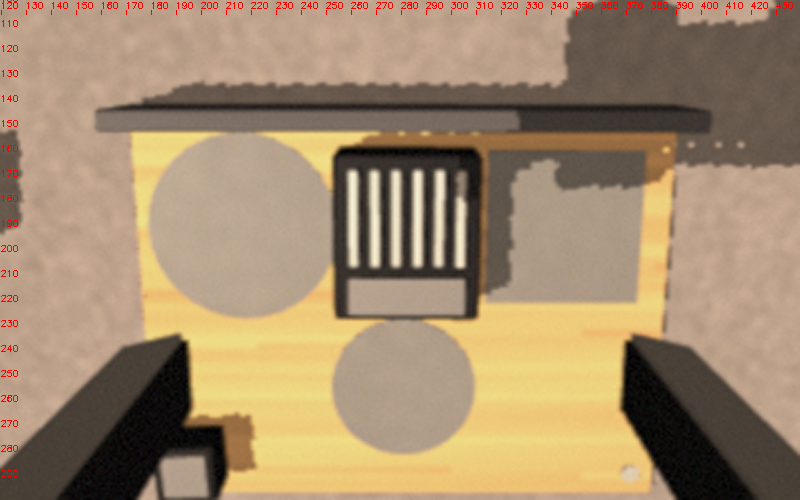

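View pics/t4.png

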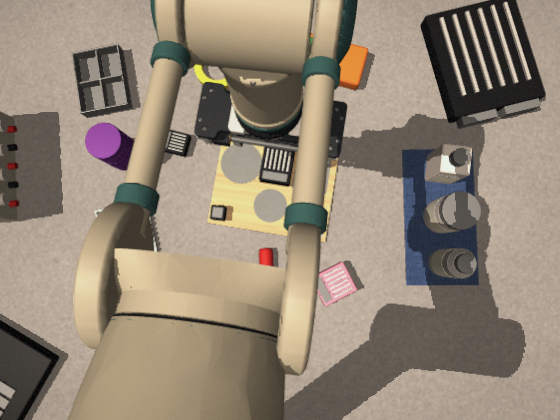

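All three containers stand on the mat. The unit is aligned and centred at (282.8,194), about 1 mm from prediction. I take it now.

```bash
python3 - <<'E'
from h import *
P=np.load('w4.npy',allow_pickle=True).item();im=cv2.cvtColor(cv2.imread('pics/w4.png'),cv2.COLOR_BGR2RGB)
hsv=cv2.cvtColor(im,cv2.COLOR_RGB2HSV)
for n,(u,v) in dict(jar=(217,190),can=(281,254)).items():
    m=((hsv[...,1]<75)&(hsv[...,2]>90)).astype(np.uint8)
    lab=cv2.connectedComponents(cv2.morphologyEx(m,cv2.MORPH_OPEN,np.ones((3,3))))[1]
    c=max(cv2.findContours((lab==lab[v,u]).astype(np.uint8),cv2.RETR_EXTERNAL,cv2.CHAIN_APPROX_NONE)[0],key=cv2.contourArea)
    W=np.array([w(P,*p[0],.006)[:2] for p in c])*1000
    print(n,cv2.minEnclosingCircle(W.astype(np.float32)),cv2.fitEllipse(cv2.convexHull(W.astype(np.float32))))
f=lambda X,Y:(120+X/2.5-.3,100+Y/2.5-.3)
for n,q,z in [('sqTR',(646,150),.006),('sqBR',(638,302),.006),('sqBL',(486,302),.006),('unTL',(333,152),.038),('unTR',(481,152),.038),('unBR',(477,319),.038),('unBL',(336,319),.038)]:
    print(n,np.round(w(P,*f(*q),z)*1000,1))
E
python3 -m jog '0 0.5 -50 0 0 0 100;0 0 -50 0 0 0 100;0 0 -40 0 0 0 100;0 0 -20 0 0 0 100;0 0 -10 0 0 0 100;0 0 0 0 0 0 100;0 0 0 0 0 0 100' 25
```

```text
jar ((642.9452514648438, 25.228805541992188), 309.73846435546875) ((631.3368530273438, 15.036415100097656), (480.59503173828125, 622.0184936523438), 172.81634521484375)
can ((537.57080078125, 14.968094825744629), 42.5635871887207) ((536.8014526367188, 15.312210083007812), (66.28816986083984, 84.11328125), 79.35472869873047)
sqTR [610.6 -94.5   6. ]
sqBR [547.7 -85.6   6. ]
sqBL [557.4 -22.6   6. ]
unTL [631.7  26.9  38. ]
unTR [623.5 -26.5  38. ]
unBR [560.7 -16.6  38. ]
unBL [568.8  36.6  38. ]
clock: 22.38
tool_pos: [0.5964, 0.0065, 0.018]
tcp_rot: [0.001, -0.651, 0.759, -0.001]
contact_force: [-0.1, 0.0, 0.5]
width: 0.094
```

```bash
python3 -m jog '0 0 0 0 0 0 45;0 0 0 0 0 0 45;0 0 0 0 0 0 45;0 0 0 0 0 0 45;0 0 0 0 0 0 45;0 0 15 0 0 0 45;0 0 35 0 0 0 45;0 0 50 0 0 0 45;0 0 50 0 0 0 45;0 0 0 0 0 0 45' 30
```

```text
clock: 23.62
tool_pos: [0.5982, 0.0066, 0.172]
tcp_rot: [0.004, -0.651, 0.759, -0.004]
contact_force: [-0.5, 0.0, -2.1]
width: 0.0559
```

```bash
python3 -m jog '-16 34 0 0 0 2.7 45;-17 34 0 0 0 2.7 45;-17 34 0 0 0 2.7 45;-17 34 0 0 0 2.7 45;-17 34 0 0 0 2.7 45;-17 34 0 0 0 2.7 45;-17 34 0 0 0 2.7 45;-17 36 0 0 0 2.8 45;0 0 0 0 0 0 45;0 0 0 0 0 0 45'
python3 - <<'E'
from h import *
P=camera_params('wrist');im=grab_frame('wrist');cv2.imwrite('pics/w5.png',cv2.cvtColor(im,cv2.COLOR_RGB2BGR))
np.save('w5.npy',P);s=state();print(s['tool_pos'],s['tcp_rot'],s['joints'])
for X in [(502.7,289.8,10),(422.7,271.4,24)]: print(pix(P,np.array(X)/1000))
E
```

```text
clock: 24.88
tool_pos: [0.4595, 0.2802, 0.1657]
tcp_rot: [0.001, 0.783, -0.622, -0.0]
contact_force: [-0.2, -0.6, -1.3]
width: 0.056
[0.45996795 0.27993342 0.16594074] [ 8.96241822e-04  7.82416427e-01 -6.22754950e-01 -6.28350234e-05] [ 4.17980725e-01  2.53837786e-01  1.65874483e+00 -7.60764965e-04
  1.23065769e+00  1.76275350e+00]
[282.10704196 147.10986075]
[282.03781654 236.46944788]
```

View pics/w5.png

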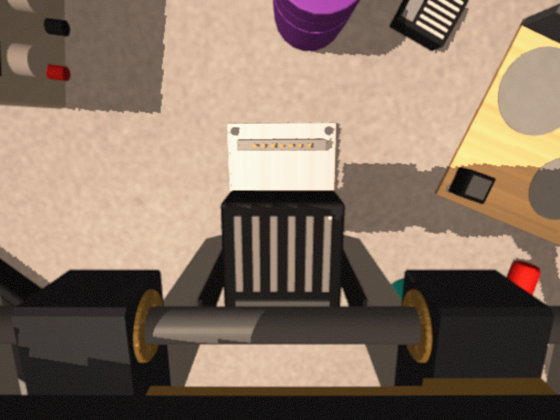

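The unit is held square to the cradle. Its far edge (228–337, 124) and far stop (v≈140–151) are visible, so I measure them.

Run:
```python
from h import *
im=cv2.cvtColor(cv2.imread('pics/w5.png'),cv2.COLOR_BGR2RGB);zoom(im,210,110,360,225,5,'z_w5')
P=np.load('w5.npy',allow_pickle=True).item()
c=np.array([462.7,280.6]);a=np.radians(12.9);ex=np.array([np.cos(a),np.sin(a)]);ey=np.array([-ex[1],ex[0]])
for x,y,z in [(65,50,10),(65,-50,10),(41,40,10),(41,-40,10),(41,40,24),(41,-40,24)]:
    q=c+x*ex+y*ey; print(x,y,z,np.round(pix(P,np.array([*q,z])/1000),1))
```

```text
65 50 10 [227.2 120.3]
65 -50 10 [337.2 120.6]
41 40 10 [238.9 147.1]
41 -40 10 [325.4 147.3]
41 40 24 [237.  148.2]
41 -40 24 [327.4 148.4]
```

View pics/z_w5.png

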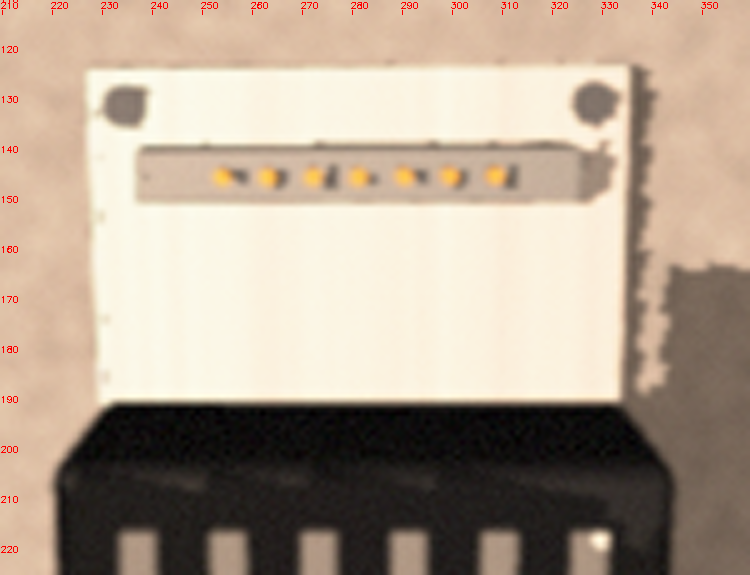

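Run:
```python
from h import *
P=np.load('w5.npy',allow_pickle=True).item()
a=np.radians(12.9);ex=np.array([np.cos(a),np.sin(a)]);ey=np.array([-ex[1],ex[0]])
t=np.array([459.8,280.0])
for x,y,z in [(32,28,154.3),(32,-28,154.3),(32,28,186.3),(32,-28,186.3)]:
    print(x,y,z,np.round(pix(P,np.array([*(t+x*ex+y*ey),z])/1000),1))
# measured cradle features
for n,u,v,z in [('TL',227.3,123.8,.010),('TR',335.6,123.2,.010),('sL',237,150.3,.010),('sR',326.3,150.1,.010),('ubL',231,190.4,.1543),('ubR',334.5,190.4,.1543)]:
    q=w(P,u,v,z)[:2]*1000-[462.7,280.6]; print(n,np.round([q@ex,q@ey],1))
```

```text
32 28 154.3 [229.8 188.8]
32 -28 154.3 [335.6 189. ]
32 28 186.3 [219.3 202.4]
32 -28 186.3 [346.6 202.6]
TL [61.9 50. ]
TR [ 62.7 -48.6]
sL [38.  41.8]
sR [ 38.4 -40.9]
ubL [28.2 27.4]
ubR [ 28.3 -27.4]
```

```bash
python3 -m jog '1 0.2 -40 0 0 -0.3 45;0 0 -40 0 0 0 45;0 0 -26 0 0 0 45;0 0 0 0 0 0 45;0 0 0 0 0 0 45;0 0 0 0 0 0 45'
python3 - <<'E'
from h import *
P=camera_params('wrist');im=grab_frame('wrist');np.save('w6.npy',P)
s=state();t=s['tool_pos']*1000;print(t,s['tcp_rot']);zoom(im,200,110,370,270,4.5,'z_w6')
a=np.radians(12.6);ex=np.array([np.cos(a),np.sin(a)]);ey=np.array([-ex[1],ex[0]])
zb=t[2]-166+154.6
for x,y,z in [(32,28,zb),(32,-28,zb),(32,28,zb+32),(32,-28,zb+32)]: print('u',x,y,np.round(pix(P,np.array([*(t[:2]+x*ex+y*ey),z])/1000),1))
for x,y,z in [(65,50,10),(65,-50,10),(41,40,24),(41,-40,24),(41,40,10),(41,-40,10)]: print('c',x,y,np.round(pix(P,np.array([*(t[:2]+x*ex+y*ey),z])/1000),1))
P=camera_params('top');im=grab_frame('top');cv2.imwrite('pics/t6.png',cv2.cvtColor(im,cv2.COLOR_RGB2BGR))
E
```

```text
clock: 25.68
tool_pos: [0.4625, 0.2812, 0.0621]
tcp_rot: [-0.001, 0.781, -0.625, 0.001]
contact_force: [-0.2, 0.3, -1.5]
width: 0.0558
[462.22448292 281.28098108  62.04934947] [-1.19347076e-03  7.80861334e-01 -6.24702890e-01  6.71669410e-04]
u 32 28 [229.2 189.6]
u 32 -28 [334.8 189.8]
u 32 28 [218.5 203. ]
u 32 -28 [345.5 203.1]
c 65 50 [201.7 125.5]
c 65 -50 [362.3 125.7]
c 41 40 [215.2 166.7]
c 41 -40 [348.7 166.8]
c 41 40 [219.3 164.1]
c 41 -40 [344.6 164.2]
```

View pics/z_w6.png

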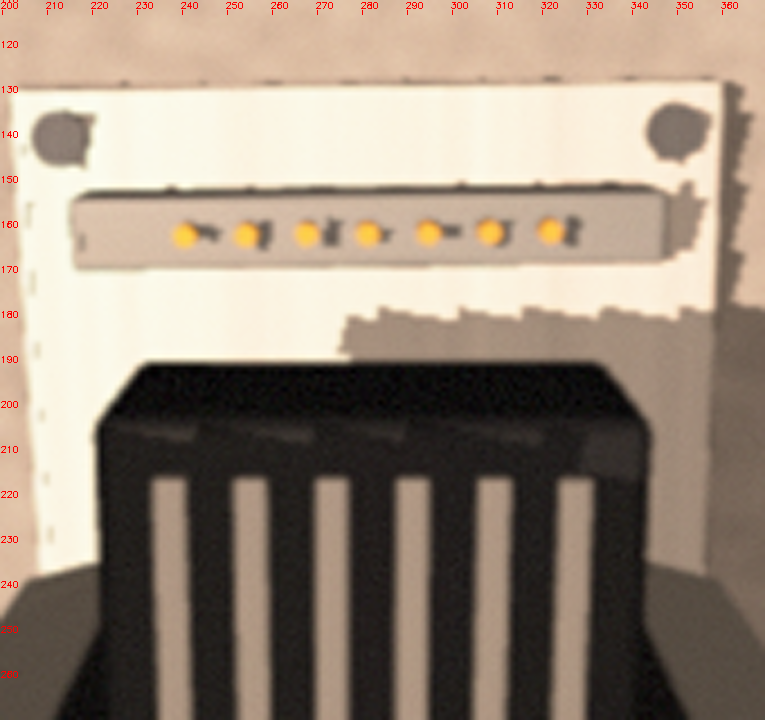

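```bash
python3 -m jog '-1 -0.2 -15 0 0 0.8 45;0 0 -15 0 0 0 45;0 0 -7 0 0 0 45;0 0 0 0 0 0 45;0 0 0 0 0 0 45'
python3 -m jog '0 0 -2 0 0 0 45;0 0 0 0 0 0 45;0 0 0 0 0 0 45'
```

```text
clock: 26.4
tool_pos: [0.4604, 0.2809, 0.0237]
tcp_rot: [-0.0, 0.785, -0.619, 0.0]
contact_force: [-0.3, -0.0, -2.1]
width: 0.0559
clock: 26.78
tool_pos: [0.4603, 0.2808, 0.0219]
tcp_rot: [-0.0, 0.785, -0.619, 0.0]
contact_force: [-0.1, 0.4, -2.5]
width: 0.0556
```

```bash
python3 -m jog '0 0 -1.5 0 0 0 45;0 0 0 0 0 0 45;0 0 0 0 0 0 45'
```

```text
clock: 27.15
tool_pos: [0.4604, 0.2809, 0.0207]
tcp_rot: [-0.0, 0.785, -0.619, 0.0]
contact_force: [-0.6, -0.0, 4.3]
width: 0.0558
```

```bash
python3 -m jog '0 0 0 0 0 0 60;0 0 0 0 0 0 80;0 0 0 0 0 0 80;0 0 20 0 0 0 100;0 0 50 0 0 0 100;0 0 60 0 0 0 100;0 0 60 0 0 0 100;-30 0 0 0 0 0 100;0 0 0 0 0 0 100;0 0 0 0 0 0 100'
python3 - <<'E'
from h import *
P=camera_params('wrist');im=grab_frame('wrist');np.save('w7.npy',P);cv2.imwrite('pics/w7.png',cv2.cvtColor(im,cv2.COLOR_RGB2BGR))
zoom(im,200,60,370,240,4.3,'z_w7')
P=camera_params('top');im=grab_frame('top');cv2.imwrite('pics/t7.png',cv2.cvtColor(im,cv2.COLOR_RGB2BGR));print(state()['tool_pos'])
E
```

```text
clock: 28.4
tool_pos: [0.4304, 0.2807, 0.2095]
tcp_rot: [0.0, 0.785, -0.619, 0.0]
contact_force: [0.6, -0.1, -0.1]
width: 0.0943
[0.4306418  0.28062535 0.20919482]
```

View pics/w7.png

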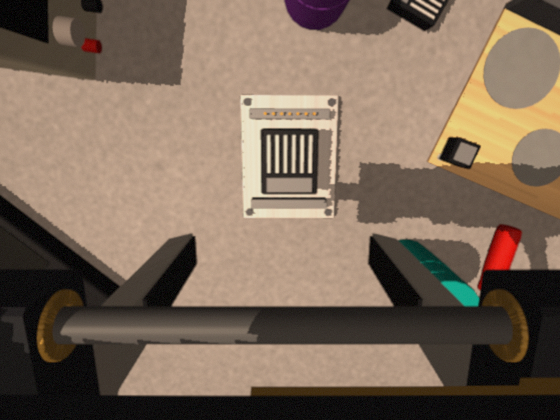

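View pics/z_w7.png

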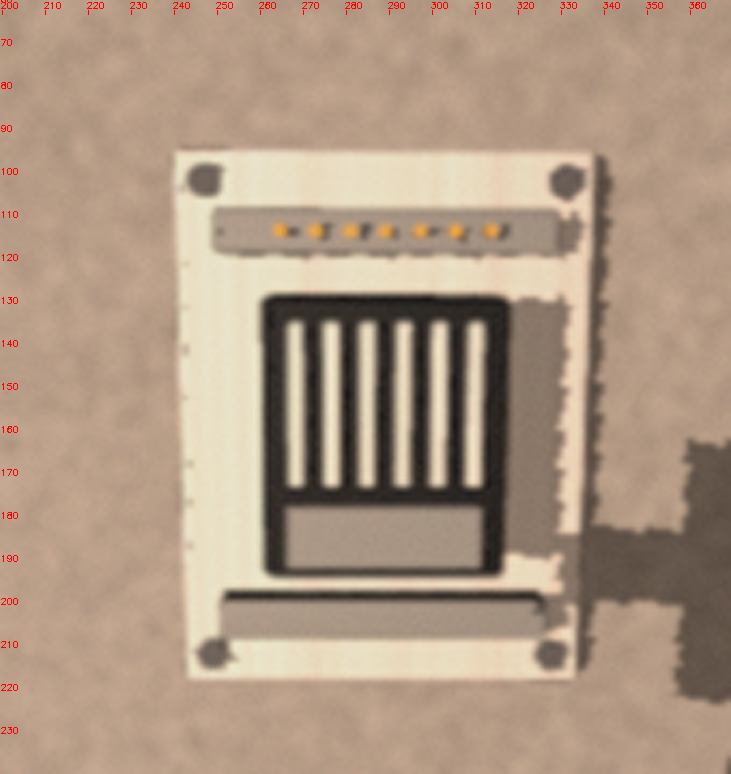

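View pics/t7.png

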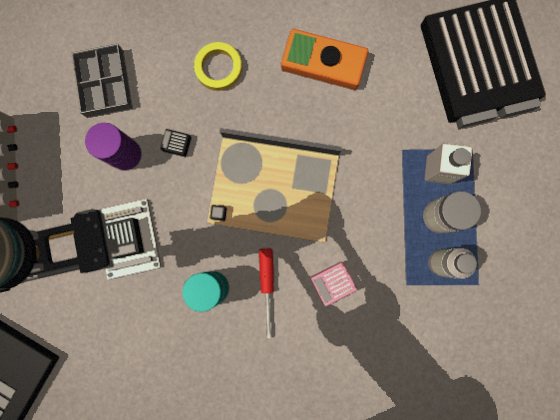

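The unit lies between the stops at (261–318,129–193), square to them. I compute the centring, and re-measure the bare markers in the top view.

Run:
```python
from h import *
P=np.load('w7.npy',allow_pickle=True).item()
f=lambda X,Y:(200+X/4.3-.4,60+Y/4.3-.4)
W=lambda X,Y,z:w(P,*f(X,Y),z/1000)[:2]*1000
pl=np.array([W(175,152,10),W(595,152,10),W(577,679,10),W(188,679,10)])
un=np.array([W(261,296,42),W(511,296,42),W(504,576,42),W(265,576,42)])
st=np.array([W(213,256,24),W(558,254,24),W(541,594,24),W(224,594,24)])
for n,q in (('plate',pl),('unit',un),('stop',st)):
    e=(q[0]+q[1]-q[2]-q[3])/2; print(n,q.mean(0),np.linalg.norm(e),np.linalg.norm(q[0]+q[3]-q[1]-q[2])/2,np.degrees(np.arctan2(e[1],e[0])))
a=np.radians(13);ex=np.array([np.cos(a),np.sin(a)]);ey=np.array([-ex[1],ex[0]])
d=un.mean(0)-pl.mean(0);print('unit-plate',d@ex,d@ey); d=un.mean(0)-st.mean(0);print('unit-stops',d@ex)
im=cv2.cvtColor(cv2.imread('pics/t7.png'),cv2.COLOR_BGR2RGB);P=camera_params('top');hsv=cv2.cvtColor(im,cv2.COLOR_RGB2HSV)
for n,(u,v) in dict(jar=(240,163),can=(270,205),bot=(310,173)).items():
    m=(hsv[...,1]<75).astype(np.uint8);m=cv2.morphologyEx(m,cv2.MORPH_OPEN,np.ones((3,3)));q=np.zeros_like(m);cv2.circle(q,(u,v),30,1,-1)
    lab=cv2.connectedComponents(m*q)[1]
    c=max(cv2.findContours((lab==lab[v,u]).astype(np.uint8),cv2.RETR_EXTERNAL,cv2.CHAIN_APPROX_NONE)[0],key=cv2.contourArea)
    X=np.array([w(P,*p[0],.006)[:2] for p in c])*1000
    print(n,cv2.minAreaRect(X.astype(np.float32)))
zoom(im,200,120,350,250,5,'z_t7');zoom(im,400,130,500,300,3.4,'z_t7m')
```

```text
plate [460.77533468 280.25034294] 128.8478105241691 99.30652436297454 13.496020691476074
unit [460.9814508  280.64003713] 62.83062429584161 54.97857785440944 13.475123490195477
stop [461.43179989 280.65605832] 79.87047268270399 78.23428787776339 13.26610413038578
unit-plate 0.2884954969656871 0.3333403185298926
unit-stops -0.4424106569962272
jar ((605.642578125, 72.90160369873047), (75.7621841430664, 74.77153778076172), 0.807792603969574)
can ((527.298583984375, 17.87453842163086), (59.29928970336914, 59.03143310546875), 0.5070028305053711)
bot ((585.96826171875, -57.646732330322266), (63.60829162597656, 63.62736511230469), 81.15137481689453)
```

View pics/z_t7.png

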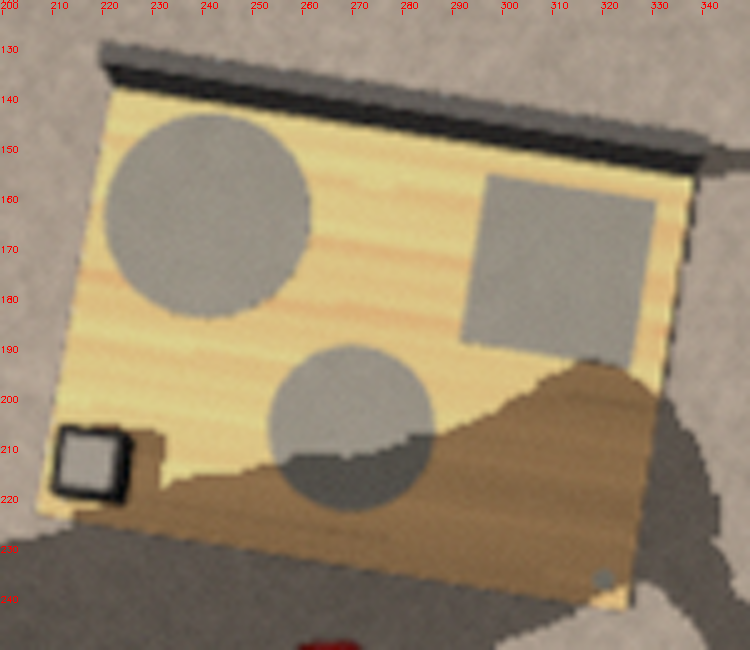

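View pics/z_t7m.png

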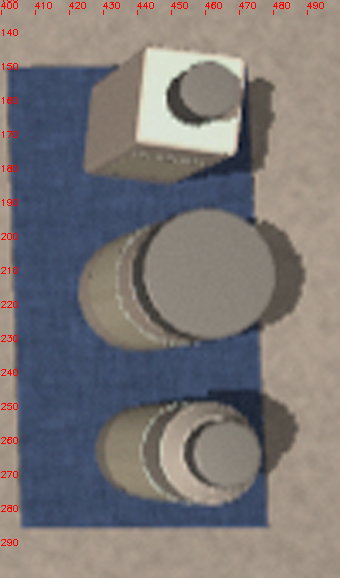

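The unit is within 0.5 mm of centre on the cradle. The markers are at jar (605.6, 72.6), can (526.3, 17.8) and bottle (585.5, -58.2). Now the return, jar first.

```bash
python3 -m jog '6 -30 6 0 0 -2.2 100;8 -54 0 0 0 -2.2 100;8 -54 0 0 0 -2.2 100;8 -54 0 0 0 -2.2 100;8 -54 0 0 0 -2.2 100;8 -54 0 0 0 -2.2 100;8 -54 0 0 0 -2.2 100;8 -54 0 0 0 -2.2 100;8 -54 0 0 0 -2.2 100;8 -54 0 0 0 -2.4 100'
python3 -m jog '2 -45 0 0 0 0 100;0 -11 0 0 0 0 100;0 0 0 0 0 0 100;0 0 0 0 0 0 100'
```

```text
clock: 29.75
tool_pos: [0.5085, -0.2377, 0.2152]
tcp_rot: [-0.0, -0.651, 0.759, 0.001]
contact_force: [0.8, 0.7, 0.0]
width: 0.0939
clock: 30.25
tool_pos: [0.5101, -0.2897, 0.216]
tcp_rot: [0.0, -0.652, 0.758, 0.001]
contact_force: [0.3, 0.0, -0.9]
width: 0.094
```

```bash
python3 -m jog '0.3 -2 -50 0 0 0 100;0 0 -50 0 0 0 100;0 0 -35 0 0 0 100;0 0 -18 0 0 0 100;0 0 0 0 0 0 100;0 0 0 0 0 0 50;0 0 0 0 0 0 50;0 0 0 0 0 0 50;0 0 0 0 0 0 50' 25
```

```text
clock: 31.38
tool_pos: [0.5108, -0.293, 0.0639]
tcp_rot: [0.0, -0.651, 0.759, -0.0]
contact_force: [0.8, 1.6, 2.5]
width: 0.0613
```

```bash
python3 -m jog '0 0 20 0 0 0 50;0 0 50 0 0 0 50;0 0 50 0 0 0 50;5 15 30 0 0 0 50;10 40 0 0 0 0 50;10 40 0 0 0 0 50;10 40 0 0 0 0 50;10 40 0 0 0 0 50;10 40 0 0 0 0 50;10 40 0 0 0 0 50'
python3 -m jog '10 40 0 0 0 0 50;10 40 0 0 0 0 50;10 30 -20 0 0 0 50;0 0 -50 0 0 0 50;0 0 -40 0 0 0 50;0 0 -20 0 0 0 50;0 0 -10 0 0 0 50;0 0 0 0 0 0 50;0 0 0 0 0 0 50'
```

```text
clock: 32.62
tool_pos: [0.5751, -0.037, 0.2123]
tcp_rot: [-0.001, -0.651, 0.759, 0.001]
contact_force: [0.4, -1.0, -2.6]
width: 0.0621
clock: 33.75
tool_pos: [0.6064, 0.0717, 0.0742]
tcp_rot: [0.001, -0.651, 0.759, -0.001]
contact_force: [0.7, 0.1, -2.2]
width: 0.0618
```

```bash
python3 -m jog '0 0.7 -4 0 0 0 50;0 0 -3 0 0 0 50;0 0 0 0 0 0 50;0 0 0 0 0 0 50'
```

```text
clock: 34.25
tool_pos: [0.6058, 0.0726, 0.0668]
tcp_rot: [0.0, -0.651, 0.759, -0.0]
contact_force: [-0.1, 0.7, 1.0]
width: 0.0615
```

```bash
python3 -m jog '0 0 0 0 0 0 80;0 0 0 0 0 0 100;0 0 0 0 0 0 100;0 0 30 0 0 0 100;0 0 55 0 0 0 100;0 0 60 0 0 0 100;0 -14 5 0 0 0 100;-1 -50 0 0 0 0.5 100;-1 -50 0 0 0 1 100;-1 -50 0 0 0 0 100'
python3 -m jog '-1 -50 0 0 0 0 100;-2 -50 0 0 0 0 100;-2 -50 0 0 0 0 100;-2 -50 0 0 0 0 100;0 0 0 0 0 0 100;0 0 0 0 0 0 100;0 0 0 0 0 0 100'
python3 - <<'E'
from h import *
P=camera_params('top');im=grab_frame('top');zoom(im,200,120,350,250,5,'z_t8');cv2.imwrite('pics/t8.png',cv2.cvtColor(im,cv2.COLOR_RGB2BGR))
q=pix(P,(.6056,.0726,.118));print(q)
P=camera_params('scene');im=grab_frame('scene');cv2.imwrite('pics/s8.png',cv2.cvtColor(im,cv2.COLOR_RGB2BGR))
E
```

```text
clock: 35.5
tool_pos: [0.6015, -0.0931, 0.2147]
tcp_rot: [-0.001, -0.661, 0.75, 0.001]
contact_force: [0.1, 1.0, -0.3]
width: 0.0941
clock: 36.38
tool_pos: [0.5953, -0.29, 0.2158]
tcp_rot: [0.0, -0.662, 0.75, 0.001]
contact_force: [-0.1, -0.4, -0.1]
width: 0.0935
[234.22834691 149.19566076]
```

View pics/z_t8.png

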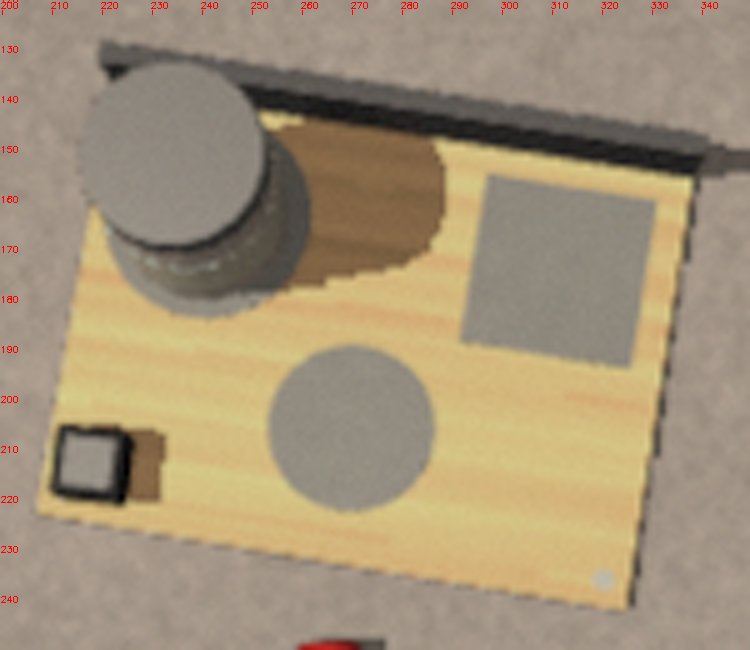

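View pics/s8.png

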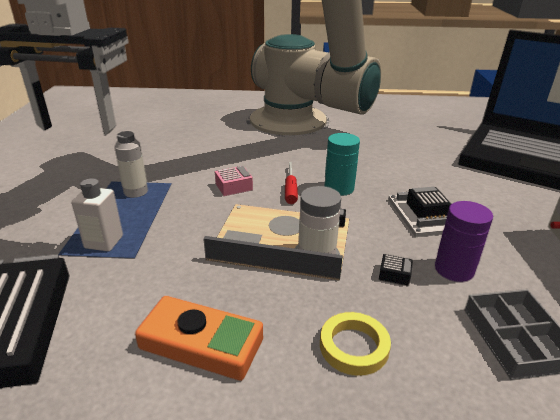

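The jar stands on its disc and is upright in the scene view. I'll check the lid circle numerically while going for the bottle.

```bash
python3 - <<'E'
from h import *
P=camera_params('top')
for n in ('top0','t8'):
    g=cv2.cvtColor(cv2.imread(f'pics/{n}.png'),cv2.COLOR_BGR2GRAY)[120:190,205:275]
    b=cv2.resize(g,None,fx=6,fy=6,interpolation=cv2.INTER_CUBIC);b=cv2.GaussianBlur(b,(0,0),2)
    c=cv2.HoughCircles(b,cv2.HOUGH_GRADIENT_ALT,1.5,50,param1=100,param2=.6,minRadius=100,maxRadius=125)
    if c is None: print(n,None);continue
    for x,y,r in c[0]: 
        u,v=205+(x+.5)/6-.5,120+(y+.5)/6-.5; print(n,u,v,r/6,np.round(w(P,u,v,.118)*1000,1))
E
python3 -m jog '0 -2 -50 0 0 0 100;0 0 -50 0 0 0 100;0 0 -35 0 0 0 100;0 0 -18 0 0 0 100;0 0 0 0 0 0 100;0 0 0 0 0 0 40;0 0 0 0 0 0 40;0 0 0 0 0 0 40;0 0 0 0 0 0 40;0 0 0 0 0 0 40' 25
python3 -m jog '0 0 0 0 0 0 40;0 0 0 0 0 0 40'
```

```text
top0 None
t8 233.58333 149.58333 19.282413 [605.   73.6 118. ]
clock: 37.72
tool_pos: [0.5956, -0.2933, 0.0634]
tcp_rot: [0.0, -0.661, 0.75, 0.0]
contact_force: [0.0, 0.6, 2.1]
width: 0.0499
clock: 37.98
tool_pos: [0.5956, -0.2933, 0.0634]
tcp_rot: [0.0, -0.661, 0.75, 0.0]
contact_force: [-0.8, 1.3, 2.5]
width: 0.0498
```

The jar is within about 1 mm. Bottle over to its square.

```bash
python3 -m jog '0 0 20 0 0 0 40;0 0 50 0 0 0 40;0 0 50 0 0 0 40;0 15 30 0 0 0 40;-2 40 0 0 0 -1 40;-2 40 0 0 0 -0.5 40;-2 40 0 0 0 0 40;-2 40 0 0 0 0 40;-2 40 0 0 0 0 40;0 20 -20 0 0 0 40'
python3 -m jog '0 0 -50 0 0 0 40;0 0 -40 0 0 0 40;0 0 -20 0 0 0 40;0 0 -10 0 0 0 40;0 0 0 0 0 0 40;0 0 0 0 0 0 40'
```

```text
clock: 39.22
tool_pos: [0.586, -0.0568, 0.1939]
tcp_rot: [0.001, -0.652, 0.758, -0.001]
contact_force: [0.8, -0.2, -2.2]
width: 0.05
clock: 39.98
tool_pos: [0.5863, -0.0588, 0.0741]
tcp_rot: [0.001, -0.651, 0.759, -0.001]
contact_force: [0.8, 0.5, -0.8]
width: 0.0501
```

```bash
python3 -m jog '-0.5 0.5 -4 0 0 0 40;0 0 -3 0 0 0 40;0 0 0 0 0 0 40;0 0 0 0 0 0 40'
```

```text
clock: 40.48
tool_pos: [0.5852, -0.058, 0.0664]
tcp_rot: [0.0, -0.651, 0.759, -0.0]
contact_force: [0.7, 0.1, -0.4]
width: 0.0498
```

```bash
python3 -m jog '0 0 -0.5 0 0 0 40;0 0 0 0 0 0 40;0 0 0 0 0 0 40'
```

```text
clock: 40.85
tool_pos: [0.5852, -0.058, 0.0664]
tcp_rot: [0.0, -0.651, 0.759, -0.0]
contact_force: [-1.3, 0.8, 5.4]
width: 0.0499
```

```bash
python3 -m jog '0 0 0 0 0 0 80;0 0 0 0 0 0 100;0 0 0 0 0 0 100;0 0 30 0 0 0 100;0 0 55 0 0 0 100;0 0 60 0 0 0 100;-10 -10 5 0 0 0 100;-30 -44 0 0 0 0 100;-30 -45 0 0 0 0 100;-30 -45 0 0 0 0 100'
python3 -m jog '-30 -45 0 0 0 0 100;-30 -45 0 0 0 0 100;0 0 0 0 0 0 100;0 0 0 0 0 0 100;0 0 0 0 0 0 100'
python3 - <<'E'
from h import *
P=camera_params('top');im=grab_frame('top');zoom(im,200,120,350,250,5,'z_t9');cv2.imwrite('pics/t9.png',cv2.cvtColor(im,cv2.COLOR_RGB2BGR))
print(state()['tool_pos'])
E
```

```text
clock: 42.1
tool_pos: [0.483, -0.2029, 0.2142]
tcp_rot: [-0.001, -0.652, 0.759, 0.001]
contact_force: [1.3, -0.4, -0.2]
width: 0.0939
clock: 42.72
tool_pos: [0.4253, -0.2908, 0.2152]
tcp_rot: [0.0, -0.652, 0.758, 0.001]
contact_force: [0.9, -0.1, -0.3]
width: 0.0942
[ 0.42551581 -0.29077485  0.21537579]
```

View pics/z_t9.png

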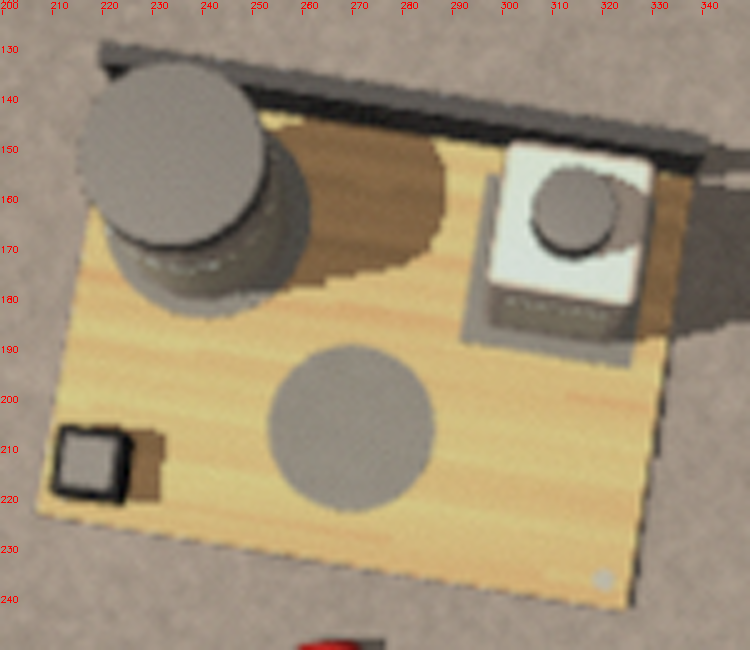

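```bash
python3 - <<'E'
from h import *
P=camera_params('top');f=lambda X,Y:(200+X/5-.4,120+Y/5-.4)
q=np.array([w(P,*f(*c),.101)[:2]*1000 for c in [(504,142),(653,160),(634,304),(488,284)]])
print(q,q.mean(0)); print('cap',w(P,*f(574,212),.124)*1000)
im=cv2.imread('pics/t9.png')
hsv=cv2.cvtColor(im,cv2.COLOR_BGR2HSV);print(hsv[150,305],hsv[180,310])
E
python3 - <<'E'
from h import *
im=cv2.cvtColor(cv2.imread('pics/t9.png'),cv2.COLOR_BGR2RGB);zoom(im,285,140,345,200,12,'z_t9b')
E
```

```text
[[612.03145876 -35.27541806]
 [606.19733596 -84.49973064]
 [558.01437373 -78.23070223]
 [564.36611514 -30.2751366 ]] [585.1523209  -57.07024688]
cap [583.89252467 -57.24687269 124.        ]
[ 44  20 221] [ 16  42 116]
```

View pics/z_t9b.png

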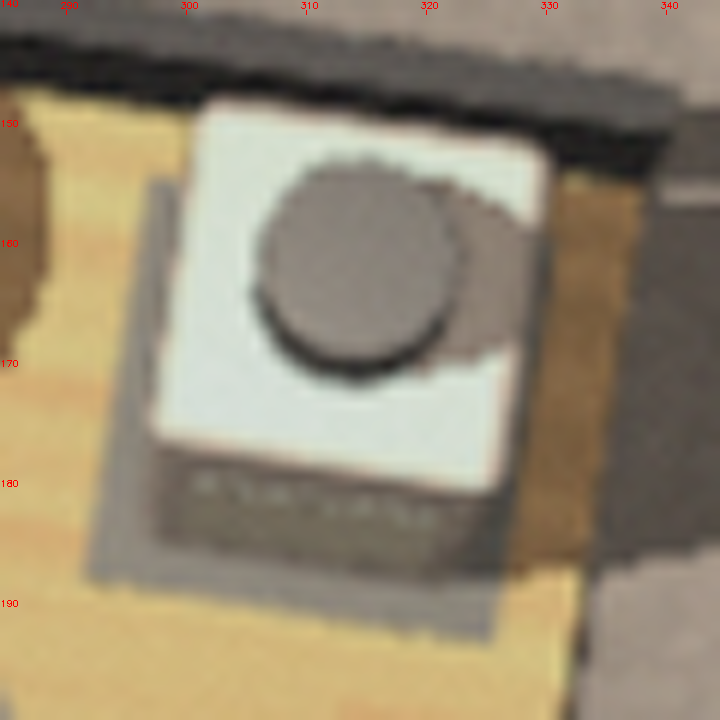

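Run:
```python
from h import *
P=camera_params('top')
a=np.radians(-8.85);ex=np.array([np.cos(a),np.sin(a)]);ey=np.array([-ex[1],ex[0]])
zz=lambda X:np.round((pix(P,X)-[285,140]+.5)*12-0,0)
for c in [(585.2,-57.5),(585.2,-59.5)]:
  for z in (6,101):
    print(c,z,[zz(np.array([*(np.array(c)+25*sx*ex+25*sy*ey),z])/1000).tolist() for sx,sy in [(-1,1),(-1,-1),(1,-1),(1,1)]])
print('marker',[zz(np.array([*(np.array((585.6,-58))+32*sx*ex+32*sy*ey),6])/1000).tolist() for sx,sy in [(-1,1),(-1,-1),(1,-1),(1,1)]])
```

```text
(585.2, -57.5) 6 [[133.0, 548.0], [454.0, 600.0], [505.0, 283.0], [184.0, 233.0]]
(585.2, -57.5) 101 [[143.0, 443.0], [504.0, 501.0], [560.0, 146.0], [201.0, 90.0]]
(585.2, -59.5) 6 [[146.0, 548.0], [467.0, 600.0], [518.0, 283.0], [197.0, 233.0]]
(585.2, -59.5) 101 [[157.0, 443.0], [518.0, 501.0], [574.0, 146.0], [215.0, 90.0]]
marker [[84.0, 583.0], [496.0, 649.0], [560.0, 244.0], [150.0, 179.0]]
```

Top corners put the bottle within 1 mm of its marker, but the foot edge reads 2–3 mm off. I'll recheck with the wrist camera after the can.

```bash
python3 -m jog '0 -1.5 -50 0 0 0 100;0 0 -50 0 0 0 100;0 0 -35 0 0 0 100;0 0 -18 0 0 0 100;0 0 0 0 0 0 100;0 0 0 0 0 0 40;0 0 0 0 0 0 40;0 0 0 0 0 0 40;0 0 0 0 0 0 40;0 0 0 0 0 0 40' 25
python3 -m jog '0 0 0 0 0 0 40;0 0 0 0 0 0 40'
```

```text
clock: 44.02
tool_pos: [0.425, -0.2933, 0.0629]
tcp_rot: [0.0, -0.651, 0.759, 0.0]
contact_force: [-0.0, 0.5, 3.2]
width: 0.0476
clock: 44.28
tool_pos: [0.425, -0.2933, 0.0629]
tcp_rot: [0.0, -0.651, 0.759, 0.0]
contact_force: [-0.4, 1.2, 3.6]
width: 0.0482
```

```bash
python3 -m jog '0 0 20 0 0 0 40;0 0 50 0 0 0 40;0 0 50 0 0 0 40;5 15 30 0 0 0 40;12 37 0 0 0 0 40;12 37 0 0 0 0 40;12 37 0 0 0 0 40;12 37 0 0 0 0 40;12 37 0 0 0 0 40;12 37 0 0 0 0 40'
python3 -m jog '12 37 0 0 0 0 40;12 37 -20 0 0 0 40;0 0 -50 0 0 0 40;0 0 -40 0 0 0 40;0 0 -20 0 0 0 40;0 0 -10 0 0 0 40;0 0 0 0 0 0 40;0 0 0 0 0 0 40'
```

```text
clock: 45.52
tool_pos: [0.5018, -0.0555, 0.2118]
tcp_rot: [-0.001, -0.651, 0.759, 0.0]
contact_force: [0.8, -0.3, -3.2]
width: 0.0478
clock: 46.52
tool_pos: [0.5269, 0.0173, 0.0736]
tcp_rot: [0.001, -0.651, 0.759, -0.001]
contact_force: [-0.5, -0.0, -1.8]
width: 0.0477
```

```bash
python3 -m jog '-0.3 0.5 -4 0 0 0 40;0 0 -3 0 0 0 40;0 0 0 0 0 0 40;0 0 0 0 0 0 40'
```

```text
clock: 47.02
tool_pos: [0.5259, 0.018, 0.0659]
tcp_rot: [0.0, -0.651, 0.759, -0.0]
contact_force: [-0.8, -0.8, -1.5]
width: 0.0479
```

```bash
python3 -m jog '0 0 -0.8 0 0 0 40;0 0 0 0 0 0 40;0 0 0 0 0 0 40'
```

```text
clock: 47.4
tool_pos: [0.5259, 0.018, 0.0658]
tcp_rot: [0.0, -0.651, 0.759, -0.0]
contact_force: [-1.7, 0.6, 5.0]
width: 0.0475
```

```bash
python3 -m jog '0 0 0 0 0 0 80;0 0 0 0 0 0 100;0 0 0 0 0 0 100;0 0 30 0 0 0 100;0 0 55 0 0 0 100;0 0 60 0 0 0 100;-10 -20 55 0 0 0 100;-16 -35 18 0 0 0 100;-20 -22 0 0 0 0 100;0 0 0 0 0 0 100'
python3 -m jog '0 0 0 0 0 0 100;0 0 0 0 0 0 100'
python3 - <<'E'
from h import *
P=camera_params('wrist');im=grab_frame('wrist');np.save('w9.npy',P);cv2.imwrite('pics/w9.png',cv2.cvtColor(im,cv2.COLOR_RGB2BGR))
zoom(im,100,40,370,240,2.9,'z_w9')
im=grab_frame('scene');cv2.imwrite('pics/s9.png',cv2.cvtColor(im,cv2.COLOR_RGB2BGR));zoom(im,190,140,370,290,4.3,'z_s9')
print(state()['tool_pos'])
E
```

```text
clock: 48.65
tool_pos: [0.4788, -0.0599, 0.2832]
tcp_rot: [0.0, -0.65, 0.76, -0.0]
contact_force: [0.1, -0.0, -0.0]
width: 0.0939
clock: 48.9
tool_pos: [0.4801, -0.0583, 0.2824]
tcp_rot: [-0.0, -0.652, 0.758, 0.0]
contact_force: [0.3, 0.9, 0.0]
width: 0.094
[ 0.48007768 -0.05835797  0.28247525]
```

View pics/z_w9.png

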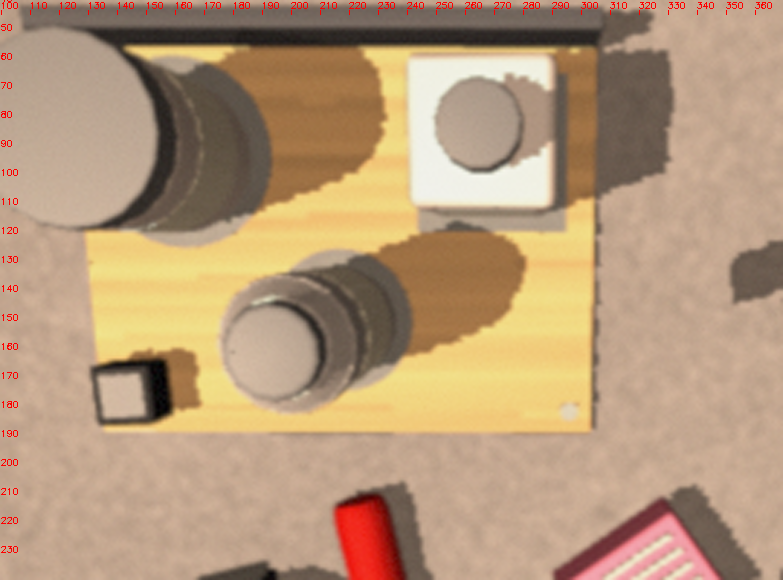

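View pics/z_s9.png

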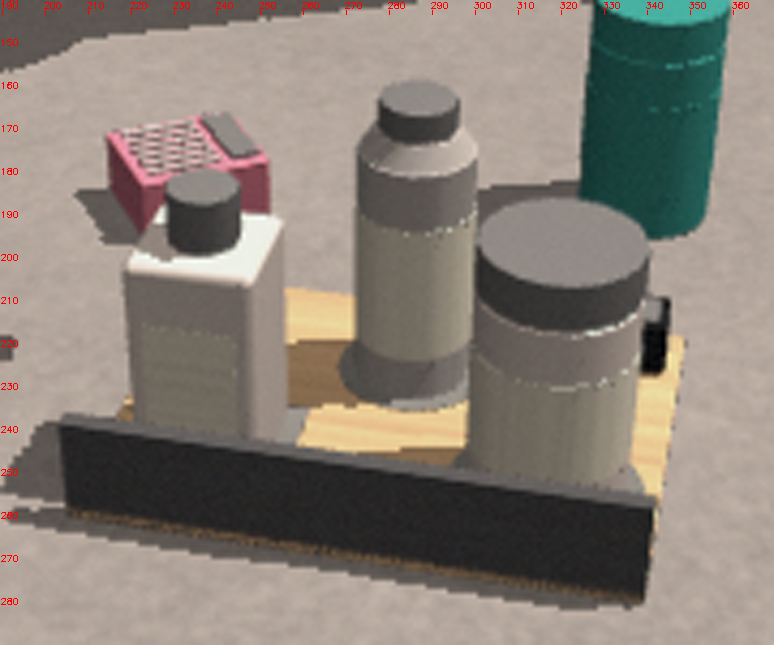

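Run:
```python
from h import *
P=np.load('w9.npy',allow_pickle=True).item()
f=lambda X,Y:(100+X/2.9-.35,40+Y/2.9-.35)
W=lambda X,Y,z:w(P,*f(X,Y),z/1000)[:2]*1000
a=np.radians(-8.85);ex=np.array([np.cos(a),np.sin(a)]);ey=np.array([-ex[1],ex[0]])
q=np.array([W(408.5,54,101),W(556,54,101),W(554.5,209,101),W(411,207,101)]);print('bottle',q.mean(0),np.linalg.norm(q[0]-q[1]),np.linalg.norm(q[1]-q[2]))
b=(W(419,231,6)+W(566,231,6))/2;print('marker bot ctr',b+32*ex)
print('cap',W(478,123,124)); print('can cap',W(273,351,133))
print('plate corners',W(99,432,6),W(592,432,6), (W(99,432,6)+W(592,432,6))/2+120*ex)
P2=camera_params('top');im=grab_frame('top');cv2.imwrite('pics/t10.png',cv2.cvtColor(im,cv2.COLOR_RGB2BGR));zoom(im,200,120,350,250,5,'z_t10')
# can marker predicted/ can foot
for p in [(1,0),(-1,0),(0,1),(0,-1)]:
    c=np.array([526.3,17.8]);print(p,[np.round(((pix(P2,np.array([*(c+r*(p[0]*ex+p[1]*ey)),z])/1000)-[200,120]+.5)*5),0).tolist() for r,z in ((31,6),(24,6),(16,133))])
```

```text
bottle [582.71526784 -58.79896852] 47.9721233873684 48.748134073561204
marker bot ctr [583.95140344 -58.87770076]
cap [583.16764372 -58.49148693]
can cap [524.5603777   16.20990974]
plate corners [492.44546386 134.88329164] [459.07501391 -84.24638965] [594.33157887   6.85667061]
(1, 0) [[366.0, 348.0], [363.0, 366.0], [345.0, 336.0]]
(-1, 0) [[339.0, 513.0], [342.0, 494.0], [328.0, 436.0]]
(0, 1) [[270.0, 416.0], [288.0, 419.0], [287.0, 378.0]]
(0, -1) [[436.0, 443.0], [417.0, 440.0], [387.0, 394.0]]
```

View pics/z_t10.png

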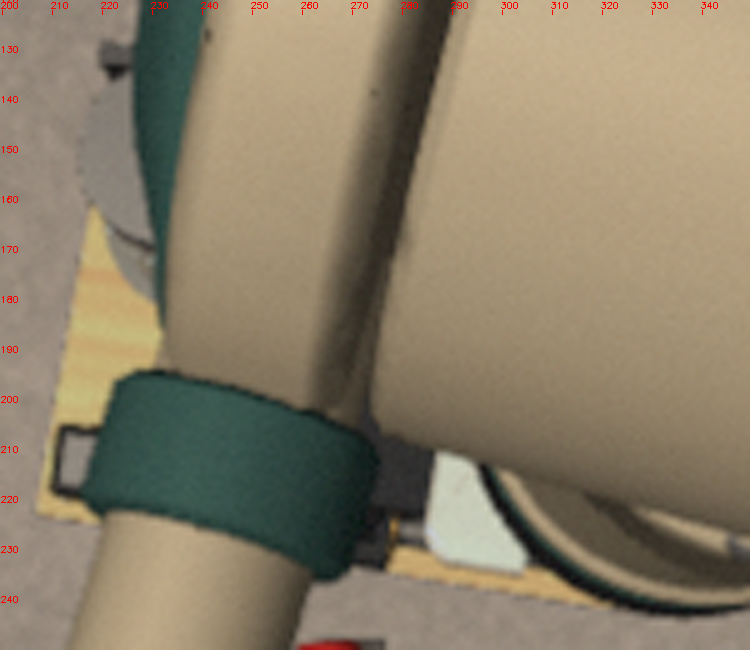

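By wrist view the bottle is within about 1.2 mm and the can within about 1.6 mm. I move the arm clear for a last top check.

```bash
python3 -m jog '0 -50 0 0 0 0 100;0 -50 0 0 0 0 100;-10 -50 0 0 0 0 100;-20 -50 0 0 0 0 100;-20 -50 0 0 0 0 100;-20 -40 0 0 0 0 100;0 0 0 0 0 0 100;0 0 0 0 0 0 100;0 0 0 0 0 0 100'
python3 - <<'E'
from h import *
P=camera_params('top');im=grab_frame('top');cv2.imwrite('pics/t11.png',cv2.cvtColor(im,cv2.COLOR_RGB2BGR));zoom(im,200,120,350,250,5,'z_t11')
s=state();print(s['tool_pos'],s['width'],s['clock'])
def circ(u,v,R,r0,r1,z,n):
    g=cv2.cvtColor(im,cv2.COLOR_RGB2GRAY)[v-R:v+R,u-R:u+R];b=cv2.GaussianBlur(cv2.resize(g,None,fx=6,fy=6,interpolation=cv2.INTER_CUBIC),(0,0),2)
    c=cv2.HoughCircles(b,cv2.HOUGH_GRADIENT_ALT,1.5,30,param1=60,param2=.5,minRadius=r0*6,maxRadius=r1*6)
    if c is not None:
        for x,y,r in c[0]: print(n,r/6,np.round(w(P,u-R+(x+.5)/6-.5,v-R+(y+.5)/6-.5,z)*1000,1))
circ(235,150,28,17,21,.118,'jar 605.6 72.6');circ(266,197,18,8,11,.133,'can 526.3 17.8');circ(315,162,18,6,9,.124,'bottle 585.5 -58.2')
E
```

```text
clock: 50.18
tool_pos: [0.4104, -0.3477, 0.2829]
tcp_rot: [0.0, -0.652, 0.758, 0.0]
contact_force: [-0.1, -0.4, 0.5]
width: 0.0941
[ 0.41036749 -0.34772567  0.28301463] 0.0943031583390253 50.225
jar 605.6 72.6 18.428415 [602.9  71.6 118. ]
can 526.3 17.8 8.909089 [526.8  17.8 133. ]
bottle 585.5 -58.2 7.0145283 [582.9 -57.1 124. ]
```

View pics/t11.png

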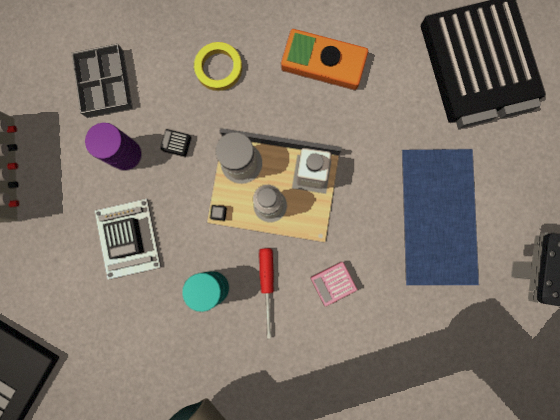

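View pics/z_t11.png

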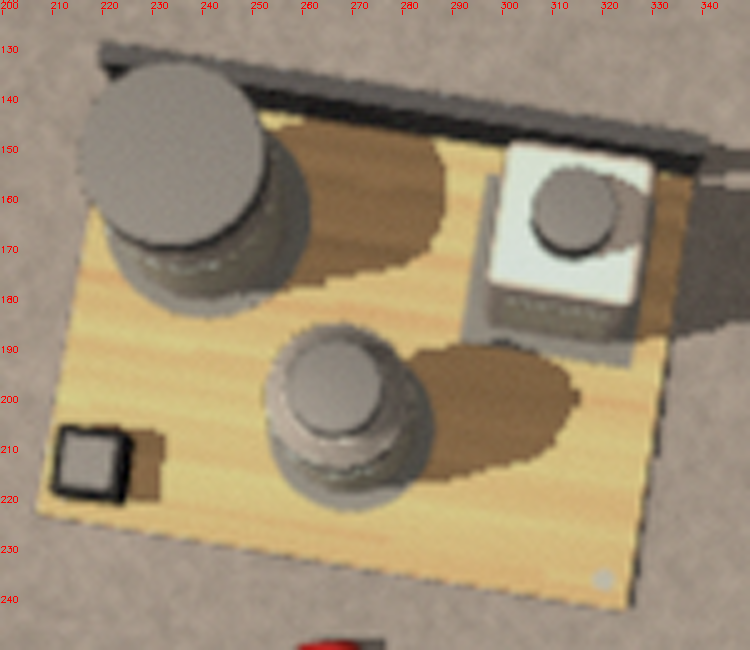

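```bash
python3 -c "
from station import *
print(job_done())"
```

```text
the job is handed in; nothing more can be done
None
```

The job is handed in at about 50 s on the robot's clock. I moved the can, jar and bottle upright onto the blue mat. Then I laid the control unit in the test cradle. After that I put the jar, bottle and can back on their own markers in the bay.

**Unit:** in the wrist view it lay flat and square between the end stops, centred to within 0.5 mm.

**Containers:** the last top and scene views showed all three upright and released, with the gripper open and clear. Offsets from their markers:

| Container | Offset | Note |
|---|---|---|
| Can | 0.5–1.6 mm | range of the top and wrist readings |
| Jar | 1–3 mm | the two top-view circle fits disagree by about 3 mm |
| Bottle | 1–3 mm | see below |

**Disagreement:** the bottle's visible foot edge reads 2–3 mm to one side of its marker. Its top corners in the top view and the wrist view agree with the marker to about 1 mm. I accepted this and did not move the bottle again.

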